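Make up a sampling kit and a dosing kit

TASK

Make up the two kit trays on the right of the microscope from the stock on its left. The sampling kit (the flat tray) gets a culture dish in its recess and the 50 ml tube upright in its bore; the dosing kit (the tray with the two notched saddles) gets a culture dish in its recess, the septum vial upright in its bore, and the syringe laid across over the dish, down in both notches with its nozzle in the narrower one. Leave everything seated and at rest, and leave the dropper bottle, needle probe and marker where they are.

Things in the scene. Friction and masses are not known exactly. Their poses are not given: they have to be found in the camera images.
- sampling_tray: Flat kit tray right of the microscope: grey block with white top, one shallow round recess, one bore, no uprights. 120 (x) x 125 (y) x 24 mm, with 9 mm ledges on the y ends; fixed, yaw within 0.3. Origin: underside centre on the bench. Dish recess 68 mm wide, floor at z 19, centre x 16, y 24 mm. Tube bore 42 mm wide, floor at z 6, centre x -32, y -36 mm.
- dosing_tray: Same block and frame, with two notched saddles. Dish recess: 68 wide, floor z 19, centre x 18, y 0 mm. Vial bore: 29 wide, floor z 6, centre x -40, y 43. Saddles at x 18, y 43 and -43: 44 wide in x, 10 thick, notch floor z 38, cheeks to z 49; the +y notch is 20 wide (nozzle end), the -y one 26 (plunger end). The syringe lies in them along y, over the dish (lid top z 34), its middle at y 0.
- dish_a: Closed clear round culture dish with a layer of medium, 56 mm wide, 15 mm tall, 20 g. Origin at the centre of its underside, z up. In the stock to the left of the microscope (which fills x 0.25 to 0.49, y -0.09 to 0.1 m and is 0.37 m tall: pass beyond or over it). The two stock dishes are alike and either may go in either kit.
- dish_b: The other closed culture dish, alike: 56 mm wide, 15 mm tall, origin at the centre of its underside, z up, left of the microscope.
- tube: 50 ml tube standing upright, clear body 31 mm wide from 0 to 110 mm, ribbed orange screw cap 38 mm wide from 110 to 127 mm, 30 g. Origin at the centre of its underside, z up. In the stock to the left of the microscope.
- vial: Small crimp-capped glass vial standing upright, 20 mm wide, 38 mm tall, 16 g. Origin at the centre of its underside, z up. In the stock to the left of the microscope.
- syringe: Disposable 5 ml syringe lying flat, about 103 mm long in all, barrel gripped as 11 mm wide and 18 mm tall, flanges up to 23 mm wide, 15 g. Origin on the bench under its middle; its y axis runs along the barrel towards the plunger (nozzle at -y, plunger at +y), z up. Solid from y -44 to y +46 mm. In the stock to the left of the microscope.
- dropper_bottle: Bystander: amber dropper bottle, 36 mm wide, 108 mm tall, among the stock, in front of a fixed red case (54 mm tall, x above 0.55, y above 0.25 m); origin at the centre of its underside.
- needle_probe: Bystander: yellow and black needle probe lying on the near side of the stock, 150 mm long, 27 mm thick; origin under its middle.
- marker: Bystander: black and white marker lying left of the stock, 124 mm long, 16 mm thick; origin under its middle.
Mind the look-alikes: they are no part of the job. Leave any turquoise look-alike of the dish_b alone.

How it is judged:
By the outcome, as a careful person would: the job done as asked, in the order asked, and still so for the second after the job is handed in, with the robot touching nothing.
It also fails if it takes over 128 s, if anything falls off the work surface, if the arm or the gripper's body presses on something with over 40 N, if the wrist force passes 120 N, or if a joint passes its speed limit or range.

ROBOT

A 7-joint arm with a two-finger parallel gripper is mounted at the origin on a cart in front of the work surface, level with it; the furniture and walls round the work are solid. World frame = base frame: x ahead of the robot, y to its left, z up, the work surface at z = 0. Lengths are in m, angles in degrees, forces in N, time in s.
With the tool pointing down it reaches from about 0.4 to 0.85 m from the base axis. Payload 4.5 kg.
Tool frame: the origin (TCP) lies midway between the tips of the shut fingers; the grasp point (between the pads) lies 19 mm behind it; z points along the fingers, y is the line along which they close (so a half turn about z gives the same grasp; the last joint's range is limited). The gripper opens to 88 mm and grips with 3 to 60 N. Pads are 18 mm wide; open, the fingers measure 123 mm over their backs; the gripper's body (75 mm by 187 mm) begins 45 mm behind the grasp point.
Start: joints at [-63.151, 39.483, -11.15, 89.685, 9.013, 51.709, -12.324], TCP at [0.263, 0.567, 0.239] pointing down, gripper open.
Joint ranges: [-172.22, 172.22], [-26.19, 119.32], [-84.43, 86.54], [7.71, 146.69], [-57.33, 237.33], [2.42, 119.75], [-152.13, 152.13]. Speed limits (degrees/s): [147.25, 147.25, 180, 180, 180, 180, 180].

INTERFACE

Orientations are given as a 3x3 rotation matrix whose columns are the frame's x, y, z axes.
In Python, from workcell import monitor, imaging, ticket gives the robot as it stands. The module is installed in compiled form; this text tells all that it offers.
- The arm moves only by the tool send_rows, never from a script. Its argument "commands" is a list of rows, each a list of 5 numbers: the closure, from 0 (fully open) to 1 (shut), then the shift along the world's x, y, z in fractions of the full range, 1 being 0.5 m, then the turn about the world's z in fractions of the full range, 1 being 120 degrees. In form: [[gripper, x, y, z, twist], ...]. A call has exactly 5 rows; each row is the pose to reach, as a shift and turn from the pose commanded when the call began; what a row does not reach only later rows make up. A row lasts 1/8 s, in which the tool goes at most 62.5 mm and 10.7 degrees, less where a joint would pass 70% of its speed; a pose out of reach is approached as far as the arm can. Shift and turn numbers lie between -1 and 1, and a call with a number outside is refused. A call with a gripper value outside its range is refused whole. The fingers move at their own pace and stop on an object; "force" is the grip in N (left out, the last holds). Time passes only in rows, so rows that repeat a pose let the fingers close, or fill a call up. It gives the time, the measured TCP pose, the force, the opening and the grip force at its end, in the units of the state.
- monitor.get_state(): the state, without advancing time (a new reading comes with each control period).
- imaging.grab_frame(name): name is "scene" or "top"; returns the picture (384x512x3 uint8, red, green, blue); there is no depth.
- imaging.camera_params(name): a dict with "mtx" (3x3 intrinsics, pixels), "R" (3x3) and "t" (3): a world point X has camera coordinates R X + t. Camera axes: x right, y down, z forward; pixel columns grow to the right and rows downward; lengths in m; the calibration is good to about 2 mm. A picture is of the moment at which its call begins. camera_params takes no time and is no camera call.
- ticket.hand_in(): hands the job in; it is judged then, once.
The state is a dict: "time": time; "qpos": joint angles; "qvel": joint speeds; "tau": joint torques, N m; "position": TCP position; "ee_rot": TCP orientation; "force": force on the tool from outside, world axes, zero at the start; "moment": the same for the moment, N m; "grip_width": finger opening in m; "finger_force": force on a finger pad.
Only numpy, scipy, OpenCV 4.12 (cv2) and the standard library are available. Lean on these libraries where they do the work, as an engineer would, in place of code of your own. Each camera call takes 0.05 s, during which the arm holds its last target. There are 200 camera calls.

## Working session

There is one attempt and no reset: what is moved stays moved. The work goes in short steps, Python scripts to look and compute and a tool call to move; the robot and the scene stay as the last step left them, time stands still between calls to the robot, and variables do not carry over. Pictures are saved under pics/ and viewed, at most 14 in all, crops included, and the job is handed in when it is done.

Besides the shell and the picture viewer there is one more tool, called after "Request:" as name(argument=value, ...) on one line, values as JSON. send_rows: Moves the arm, as the interface text tells. Its arguments: {"type":"object","properties":{"commands":{"type":"array","items":{"type":"array","items":{"type":"number"}}},"force":{"type":"number"}},"required":["commands"]}

```bash
mkdir -p pics; cat > h.py <<'E'
import numpy as np, cv2
from workcell import monitor, imaging, ticket
def grab(n,f,crop=None,s=1):
    im=imaging.grab_frame(n)[:,:,::-1].copy(); cv2.imwrite(f'pics/{f}_full.png',im)
    show(f,im,crop,s)
def show(f,im,crop=None,s=1):
    if crop: im=im[crop[1]:crop[3],crop[0]:crop[2]]
    cv2.imwrite(f'pics/{f}.png',cv2.resize(im,None,fx=s,fy=s,interpolation=cv2.INTER_CUBIC))
def px2w(n,u,v,z):
    p=imaging.camera_params(n);K,R,t=[np.array(p[k],float) for k in('mtx','R','t')]
    d=R.T@np.linalg.inv(K)@[u,v,1]; c=-R.T@t
    return c+d*(z-c[2])/d[2]
def w2px(n,X):
    p=imaging.camera_params(n);K,R,t=[np.array(p[k],float) for k in('mtx','R','t')]
    q=K@(R@np.array(X,float)+t); return q[:2]/q[2]
E
python3 - <<'E'
from h import *
grab('top','t0',None,1.5); grab('scene','s0',None,1.5)
for n in('top','scene'):
    p=imaging.camera_params(n); print(n,-np.array(p['R']).T@p['t'],np.array(p['R'])[2])
s=monitor.get_state(); print(s['time'],s['position'],s['ee_rot'],s['grip_width'])
E
```

```text
top [0.27903293 0.06294503 1.0940755 ] [ 0.17477826  0.00154896 -0.9846066 ]
scene [-0.36742154 -0.45693459  1.04576727] [ 0.58375623  0.37250773 -0.72143375]
0.1 [0.2630618  0.56632662 0.23799365] [[-9.06976793e-01  4.21180187e-01 -5.88860423e-04]
 [ 4.21180584e-01  9.06975501e-01 -1.53489016e-03]
 [-1.12383346e-04 -1.64012633e-03 -9.99998649e-01]] 0.08787621049401154
```

View pics/t0.png

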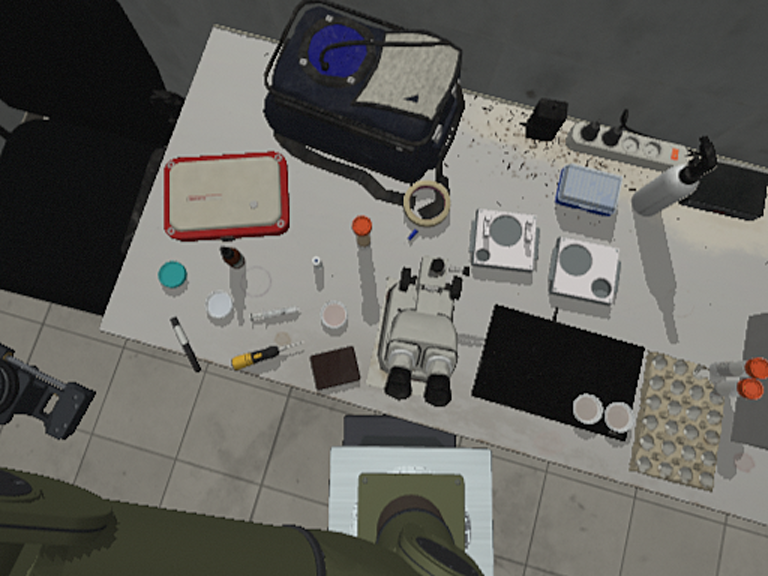

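View pics/s0.png

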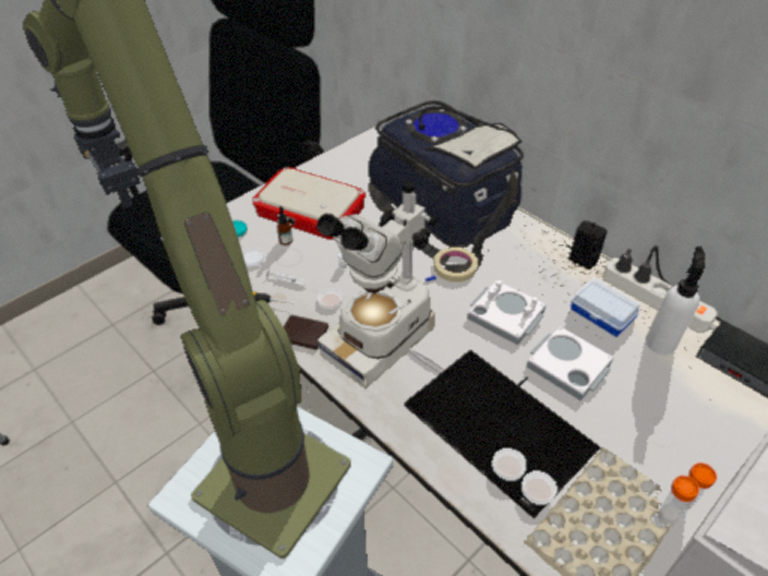

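The top view (1.5x) has dish candidates at (334,317) pink, (220,305) white, (172,274) turquoise, a faint ring at (258,281), and two on the black mat at (588,408) and (618,415), right of the microscope. The tube is at (362,226), the vial at (316,261), the syringe at (275,314) and the trays at (505,240) and (585,270). I'll enlarge the stock and the trays.

```bash
python3 - <<'E'
from h import *
im=cv2.imread('pics/t0_full.png')
show('t0a',im,(100,135,260,255),5); show('t0b',im,(305,125,425,215),6)
E
```

```text
(no output)
```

View pics/t0a.png

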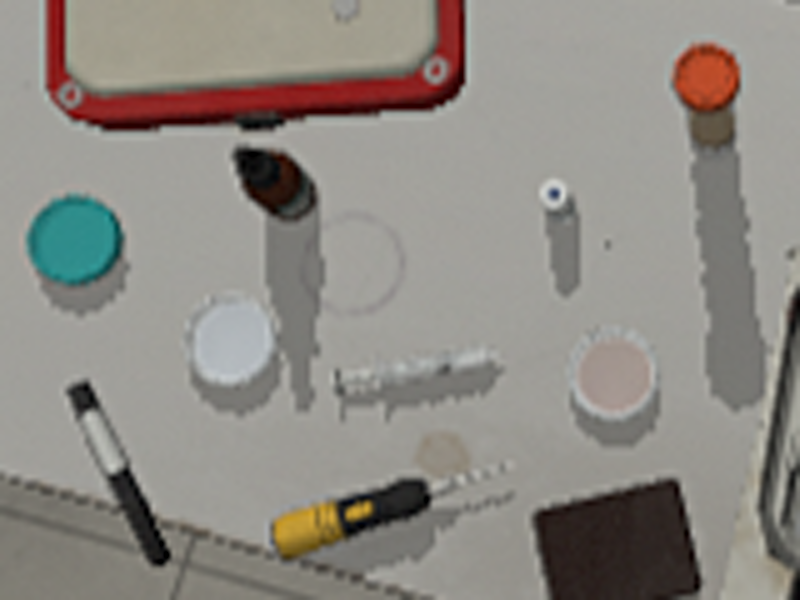

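View pics/t0b.png

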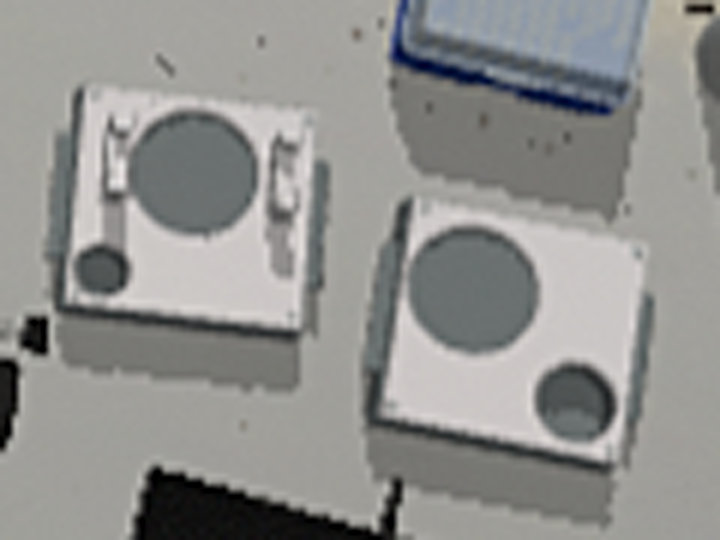

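```bash
cat >> h.py <<'E'
def unc(c,off,s): return [(a+.5)/s-.5+o for a,o in zip(c,off)]
def fit(loc,w):
    loc=np.array(loc,float);w=np.array(w)[:,:2];a=loc-loc.mean(0);b=w-w.mean(0)
    yaw=np.arctan2((a[:,0]*b[:,1]-a[:,1]*b[:,0]).sum(),(a*b).sum());R=np.array([[np.cos(yaw),-np.sin(yaw)],[np.sin(yaw),np.cos(yaw)]])
    o=w.mean(0)-R@loc.mean(0); return o,yaw,R,(loc@R.T+o-w)*1000
E
python3 - <<'E'
from h import *
np.set_printoptions(precision=4,suppress=True)
A=lambda c,z:px2w('top',*unc(c,(100,135),5),z)
B=lambda c,z:px2w('top',*unc(c,(305,125),6),z)
for n,c,z in[('white',(232,339),.015),('wl',(188,339),.015),('wr',(276,339),.015),('pink',(614,374),.015),('tube',(708,76),.127),('vial',(554,194),.038),('teal',(75,240),.015),
 ('syr noz',(500,356),.009),('syr plunger',(340,384),.009),('drop top',(245,160),.108),('drop bottom',(297,208),0),('case corner',(455,90),.054),('case l',(100,122),.054),('probe tip',(515,462),.005),('probe end',(275,545),.013)]: print(n,A(c,z))
for nm,C,loc in[('dos',[(84,88),(312,110),(299,328),(62,303),(194,173),(102,270)],[(18,0),(-40,43)]),('sam',[(410,200),(646,248),(616,465),(380,415),(473,291),(575,402)],[(16,24),(-32,-36)])]:
    W=np.array([B(c,.024) for c in C]); print(nm,'sizes',[np.linalg.norm(W[i]-W[(i+1)%4]) for i in range(4)])
    L=np.array([(60,53.5),(60,-53.5),(-60,-53.5),(-60,53.5)]+loc)/1000
    o,y,R,r=fit(L,W);print(o,np.degrees(y));print(r)
    for l in loc: print('target',l,R@np.array(l)/1000+o)
print([B(c,.049) for c in[(117,119),(285,134)]])
E
```

```text
white [0.4299 0.3945 0.015 ]
wl [0.4295 0.4215 0.015 ]
wr [0.4303 0.3675 0.015 ]
pink [0.4119 0.1595 0.015 ]
tube [0.5682 0.1016 0.127 ]
vial [0.5189 0.1974 0.038 ]
teal [0.4903 0.4959 0.015 ]
syr noz [0.4227 0.2306 0.009 ]
syr plunger [0.4039 0.3281 0.009 ]
drop top [0.5201 0.3655 0.108 ]
drop bottom [0.5159 0.3638 0.    ]
case corner [0.5789 0.2577 0.054 ]
case l [0.5555 0.4713 0.054 ]
probe tip [0.358  0.2193 0.005 ]
probe end [0.3054 0.3607 0.013 ]
dos sizes [np.float64(0.1194534426678417), np.float64(0.1171277027733066), np.float64(0.12198630838122315), np.float64(0.11626402882298854)]
[ 0.5743 -0.1906] -5.590911174324924
[[ 1.9811 -6.4376]
 [ 1.6948  6.0939]
 [-1.1057  6.9844]
 [-1.9408 -7.9902]
 [ 0.1792  0.8465]
 [-0.8085  0.5029]]
target (18, 0) [ 0.5922 -0.1923]
target (-40, 43) [ 0.5386 -0.1439]
sam sizes [np.float64(0.12320863376218091), np.float64(0.1158183887527943), np.float64(0.12114082065644323), np.float64(0.11526127204411958)]
[ 0.5109 -0.355 ] -10.866622459472506
[[ 0.7152 -8.8358]
 [ 4.2893  6.9815]
 [ 0.0819  7.2514]
 [-3.6577 -6.4247]
 [-0.1304  0.8345]
 [-1.2985  0.1931]]
target (16, 24) [ 0.5312 -0.3344]
target (-32, -36) [ 0.4727 -0.3843]
[array([ 0.6126, -0.1486,  0.049 ]), array([ 0.606 , -0.2341,  0.049 ])]
```

```bash
python3 - <<'E'
from h import *
np.set_printoptions(precision=4,suppress=True)
B=lambda c,z:px2w('top',*unc(c,(305,125),6),z)
for nm,C,loc in[('dos',[(84,88),(312,110),(299,328),(62,303),(194,173),(102,270)],[(18,0),(-40,43)]),('sam',[(410,200),(646,248),(616,465),(380,415),(473,291),(575,402)],[(16,24),(-32,-36)])]:
    W=np.array([B(c,.024) for c in C])
    L=np.array([(60,62.5),(60,-62.5),(-60,-62.5),(-60,62.5)]+loc)/1000
    o,y,R,r=fit(L,W);print(nm,o,np.degrees(y));print(r)
    for l in loc: print('target',l,R@np.array(l)/1000+o)
print('bag',px2w('top',425/1.5,190/1.5,0),px2w('top',425/1.5,170/1.5,.25),'scope',px2w('top',435/1.5,262/1.5,.37))
im=cv2.imread('pics/s0_full.png'); show('s0g',im,(30,50,130,150),5)
E
```

```text
dos [ 0.5743 -0.1906] -5.556975796594017
[[ 2.829   2.5603]
 [ 0.8627 -2.8298]
 [-1.9447 -2.01  ]
 [-1.0998  0.937 ]
 [ 0.1846  0.8589]
 [-0.8318  0.4835]]
target (18, 0) [ 0.5922 -0.1923]
target (-40, 43) [ 0.5386 -0.1439]
sam [ 0.5109 -0.355 ] -10.89263393574794
[[ 2.4353 -0.0306]
 [ 2.5603 -1.8798]
 [-1.6368 -1.5565]
 [-1.9273  2.4339]
 [-0.1204  0.824 ]
 [-1.3111  0.2091]]
target (16, 24) [ 0.5312 -0.3344]
target (-32, -36) [ 0.4727 -0.3843]
bag [ 0.6859 -0.0279  0.    ] [ 0.6281 -0.0071  0.25  ] scope [ 0.4433 -0.0112  0.37  ]
```

View pics/s0g.png

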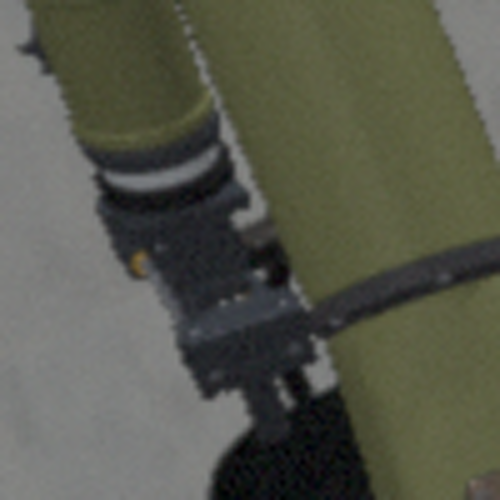

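The stock dishes are white at crop (232,339) → (0.430,0.3945) and pink at (614,374) → (0.412,0.1595). They measure about 54–56 mm and stand left of the microscope. I rule out the teal one (a look-alike), the ring (a flat stain) and the mat dishes (right side). The last crop shows the gripper's long body side lies along its closing line. The white dish goes first, to the sampling tray.

The rows are not in the units I measure in: shifts go in shares of 0.5 m and turns go in shares of 120 degrees. I convert before sending: -0.172 m / 0.5 = -0.344, 0.167 m / 0.5 = 0.334, 10 degrees / 120 = 0.0833.

Request:
send_rows(commands=[[0, 0.068, -0.068, -0.04, 0.0167], [0, 0.134, -0.138, -0.1, 0.0333], [0, 0.2, -0.206, -0.14, 0.05], [0, 0.268, -0.276, -0.2, 0.0667], [0, 0.334, -0.344, -0.24, 0.0833]], force=20)

```text
time: 0.72
position: [0.4308, 0.3931, 0.1172]
ee_rot: [[-0.967, 0.256, -0.001], [0.256, 0.967, -0.001], [0.001, -0.002, -1.0]]
force: [0.9, 0.3, 0.1]
grip_width: 0.0882
finger_force: 0.0
```

Request:
send_rows(commands=[[0, 0, 0, 0, 0], [0, 0, 0, 0, 0], [0, 0, 0, 0, 0], [0, 0, 0, 0, 0], [0, 0, 0, 0, 0]])

```text
time: 1.35
position: [0.4298, 0.3956, 0.119]
ee_rot: [[-0.967, 0.256, 0.0], [0.256, 0.967, 0.001], [-0.0, 0.001, -1.0]]
force: [-0.5, 0.1, 0.4]
grip_width: 0.0881
finger_force: 0.0
```

```bash
python3 - <<'E'
from h import *
np.set_printoptions(precision=4,suppress=True)
s=monitor.get_state();print(s['time'],s['position'],np.array(s['ee_rot'])[:,1],s['qpos'],s['force'],s['grip_width'])
E
```

```text
1.35 [0.4298 0.3956 0.119 ] [0.2561 0.9667 0.0007] [-39.4489  46.0812 -13.3338 102.6313  17.5978  33.2813  11.5328] [-0.4998  0.1319  0.4482] 0.08811006623320196
```

Request:
send_rows(commands=[[0, 0, -0.002, -0.1, 0], [0, 0, -0.002, -0.19, 0], [0, 0, -0.002, -0.222, 0], [0, 0, -0.002, -0.222, 0], [0, 0, -0.002, -0.222, 0]])

```text
time: 1.98
position: [0.431, 0.3948, 0.0092]
ee_rot: [[-0.966, 0.257, 0.002], [0.257, 0.966, 0.002], [-0.001, 0.002, -1.0]]
force: [0.0, -0.2, 0.0]
grip_width: 0.0881
finger_force: 0.0
```

Request:
send_rows(commands=[[0.5, 0, 0, 0, 0], [0.5, 0, 0, 0, 0], [0.5, 0, 0, 0, 0], [0.5, 0, 0, 0, 0], [0.5, 0, 0, 0, 0]], force=15)

```text
time: 2.6
position: [0.4304, 0.394, 0.008]
ee_rot: [[-0.966, 0.257, 0.0], [0.257, 0.966, 0.0], [-0.0, 0.001, -1.0]]
force: [-0.5, -0.5, 3.7]
grip_width: 0.0547
finger_force: 15.0
```

Request:
send_rows(commands=[[0.5, 0, 0, 0, 0], [0.5, 0, 0, 0.04, 0], [0.5, 0, 0, 0.12, 0], [0.5, 0, 0, 0.24, 0], [0.5, 0, 0, 0.36, 0]])

```text
time: 3.22
position: [0.4299, 0.3934, 0.1903]
ee_rot: [[-0.966, 0.257, -0.0], [0.257, 0.966, -0.0], [0.0, -0.0, -1.0]]
force: [0.7, 0.9, 0.6]
grip_width: 0.0549
finger_force: 15.0
```

```bash
python3 - <<'E'
from h import *
np.set_printoptions(precision=4,suppress=True)
def tri(a,b):
    A=[];r=[]
    for n,(u,v) in(('top',a),('scene',b)):
        c=px2w(n,u,v,1.0) ; d=px2w(n,u,v,0)-c; d/=np.linalg.norm(d); P=np.eye(3)-np.outer(d,d); A.append(P); r.append(P@c)
    X=np.linalg.lstsq(np.vstack(A),np.hstack(r),rcond=None)[0]; return X,[np.linalg.norm(P@X-q)*1000 for P,q in zip(A,r)]
q=lambda x,y:(x/1.5-.17,y/1.5-.17)
print('noz',tri(q(708,145),q(698,252)))
print('bottle base scene',px2w('scene',*q(664,350),0),'top',px2w('top',*q(643,210),0))
print('box top corner L-near',tri(q(557,192),q(573,297)),'R-near',tri(q(613,207),q(612,320)))
print('bag corner near R top',tri(q(427,150),q(493,180)))
E
```

```text
noz (array([ 0.6867, -0.4932,  0.2362]), [np.float64(0.8228442150759454), np.float64(0.8228442150764751)])
bottle base scene [ 0.6501 -0.5118  0.    ] top [ 0.6488 -0.4944  0.    ]
box top corner L-near (array([ 0.6776, -0.3036,  0.0224]), [np.float64(0.6124213571249593), np.float64(0.6124213571252776)]) R-near (array([ 0.6328, -0.4021,  0.0504]), [np.float64(6.2250697285399745), np.float64(6.225069728539433)])
bag corner near R top (array([ 0.7054, -0.0413,  0.2079]), [np.float64(33.41055224400925), np.float64(33.41055224400959)])
```

Converted, 0.225 m / 0.5 = 0.45, -0.16 m / 0.5 = -0.32.

Request:
send_rows(commands=[[0.5, 0.02, -0.08, 0.09, 0], [0.5, 0.04, -0.16, 0.18, 0], [0.5, 0.06, -0.24, 0.27, 0], [0.5, 0.08, -0.32, 0.36, 0], [0.5, 0.1, -0.4, 0.45, 0]])

```text
time: 3.85
position: [0.4796, 0.1921, 0.4152]
ee_rot: [[-0.966, 0.257, 0.001], [0.257, 0.966, -0.0], [-0.001, 0.0, -1.0]]
force: [0.7, 0.0, -0.1]
grip_width: 0.0551
finger_force: 15.0
```

Converted, -0.3 m / 0.5 = -0.6, -0.24 m / 0.5 = -0.48.

Request:
send_rows(commands=[[0.5, 0.02, -0.12, 0.006, 0], [0.5, 0.04, -0.24, 0.012, 0], [0.5, 0.06, -0.36, 0.018, 0], [0.5, 0.08, -0.48, 0.024, 0], [0.5, 0.1, -0.6, 0.03, 0]])

```text
time: 4.47
position: [0.5295, -0.1078, 0.4289]
ee_rot: [[-0.966, 0.257, 0.001], [0.257, 0.966, 0.0], [-0.001, 0.0, -1.0]]
force: [0.9, 0.1, -0.7]
grip_width: 0.0547
finger_force: 15.0
```

Converted, -0.228 m / 0.5 = -0.456, 0.001 m / 0.5 = 0.002.

Request:
send_rows(commands=[[0.5, 0, -0.092, -0.08, 0], [0.5, 0, -0.184, -0.16, 0], [0.5, 0.002, -0.276, -0.24, 0], [0.5, 0.002, -0.368, -0.32, 0], [0.5, 0.002, -0.456, -0.4, 0]])

```text
time: 5.1
position: [0.5308, -0.3355, 0.2276]
ee_rot: [[-0.966, 0.257, 0.001], [0.257, 0.966, -0.0], [-0.001, 0.0, -1.0]]
force: [0.7, 0.5, 0.1]
grip_width: 0.0547
finger_force: 15.0
```

Converted, -0.17 m / 0.5 = -0.34, -0.16 m / 0.5 = -0.32.

Request:
send_rows(commands=[[0.5, 0, 0, -0.12, 0], [0.5, 0, 0, -0.24, 0], [0.5, 0, 0, -0.32, 0], [0.5, 0, 0, -0.34, 0], [0.5, 0, 0, -0.34, 0]])

```text
time: 5.72
position: [0.5316, -0.3343, 0.0587]
ee_rot: [[-0.966, 0.257, 0.001], [0.257, 0.966, -0.0], [-0.001, -0.0, -1.0]]
force: [0.3, 0.1, -0.1]
grip_width: 0.0549
finger_force: 15.0
```

```bash
python3 - <<'E'
from h import *
np.set_printoptions(precision=4,suppress=True)
grab('top','t1',(305,125,425,215),6)
s=monitor.get_state();print(s['time'],s['position'],s['qpos'],s['grip_width'])
E
```

```text
5.775 [ 0.5323 -0.3347  0.0596] [33.2583 53.4633 -9.6717 95.994  14.8972 31.6498 89.8084] 0.05486119654508222
```

View pics/t1.png

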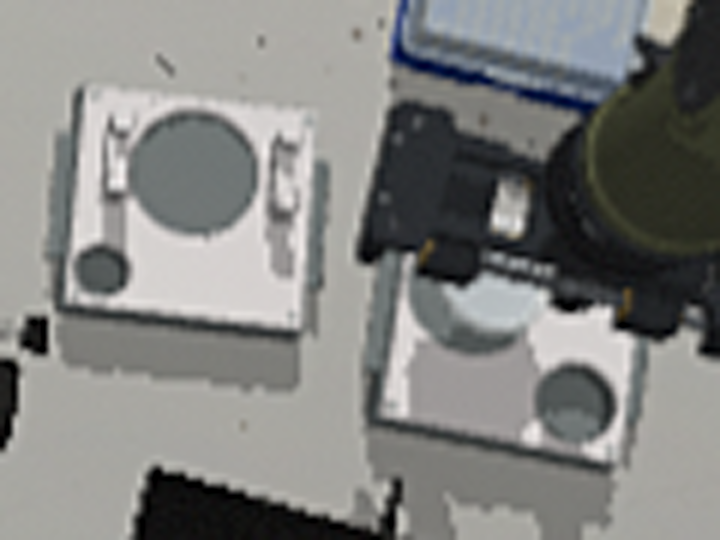

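Converted, -0.03 m / 0.5 = -0.06, -0.026 m / 0.5 = -0.052.

Request:
send_rows(commands=[[0.5, 0, 0, -0.032, 0], [0.5, 0, 0, -0.052, 0], [0.5, 0, 0, -0.06, 0], [0.5, 0, 0, -0.06, 0], [0.5, 0, 0, -0.06, 0]])

```text
time: 6.4
position: [0.5314, -0.3342, 0.0279]
ee_rot: [[-0.966, 0.257, 0.0], [0.257, 0.966, -0.0], [-0.0, 0.0, -1.0]]
force: [0.1, 0.2, -0.3]
grip_width: 0.055
finger_force: 15.0
```

Converted, 0.09 m / 0.5 = 0.18, 0.03 m / 0.5 = 0.06.

Request:
send_rows(commands=[[0.2, 0, 0, 0, 0], [0.2, 0, 0, 0, 0], [0.2, 0, 0, 0, 0], [0.2, 0, 0, 0.06, 0], [0.2, 0, 0, 0.18, 0]])

```text
time: 7.02
position: [0.5296, -0.3332, 0.1165]
ee_rot: [[-0.966, 0.257, -0.005], [0.257, 0.966, 0.003], [0.005, 0.001, -1.0]]
force: [1.1, -1.0, 0.0]
grip_width: 0.0705
finger_force: 0.0
```

Converted, 0.27 m / 0.5 = 0.54, 0.09 m / 0.5 = 0.18.

Request:
send_rows(commands=[[0, 0.006, 0.06, 0.108, 0], [0, 0.012, 0.12, 0.216, 0], [0, 0.018, 0.18, 0.324, 0], [0, 0.024, 0.24, 0.432, 0], [0, 0.03, 0.3, 0.54, 0]])

```text
time: 7.65
position: [0.5459, -0.183, 0.3897]
ee_rot: [[-0.966, 0.257, 0.0], [0.257, 0.966, -0.0], [-0.0, 0.0, -1.0]]
force: [1.2, -0.8, -0.4]
grip_width: 0.0878
finger_force: 0.0
```

Converted, 0.286 m / 0.5 = 0.572, 0.228 m / 0.5 = 0.456.

Request:
send_rows(commands=[[0, 0.008, 0.114, 0.012, 0], [0, 0.018, 0.228, 0.024, 0], [0, 0.026, 0.342, 0.036, 0], [0, 0.036, 0.456, 0.048, 0], [0, 0.044, 0.572, 0.06, 0]])

```text
time: 8.28
position: [0.568, 0.1034, 0.418]
ee_rot: [[-0.966, 0.258, 0.0], [0.258, 0.966, -0.0], [-0.0, -0.0, -1.0]]
force: [1.3, -0.1, 0.4]
grip_width: 0.0882
finger_force: 0.0
```

Converted, -0.218 m / 0.5 = -0.436, -0.2 m / 0.5 = -0.4.

Request:
send_rows(commands=[[0, 0, 0, -0.1, 0], [0, 0, 0, -0.2, 0], [0, 0, 0, -0.3, 0], [0, 0, 0, -0.4, 0], [0, 0, 0, -0.436, 0]])

```text
time: 8.9
position: [0.5662, 0.1012, 0.1968]
ee_rot: [[-0.966, 0.257, -0.005], [0.257, 0.966, -0.001], [0.005, -0.003, -1.0]]
force: [0.2, -0.6, 1.0]
grip_width: 0.0876
finger_force: 0.0
```

```bash
python3 - <<'E'
from h import *
np.set_printoptions(precision=4,suppress=True)
a=imaging.grab_frame('top')[:,:,::-1];b=imaging.grab_frame('scene')[:,:,::-1]
A=cv2.resize(a[125:215,200:425],None,fx=3.5,fy=3.5,interpolation=2);B=cv2.resize(b[120:200,200:425],None,fx=3.5,fy=3.5,interpolation=2)
cv2.imwrite('pics/c2.png',np.vstack([A,B]))
s=monitor.get_state();print(s['time'],s['position'],s['grip_width'],w2px('scene',[.5682,.1016,.127]))
E
```

```text
9.0 [0.5665 0.1014 0.1976] 0.08798384199684187 [258.4984 151.1052]
```

View pics/c2.png

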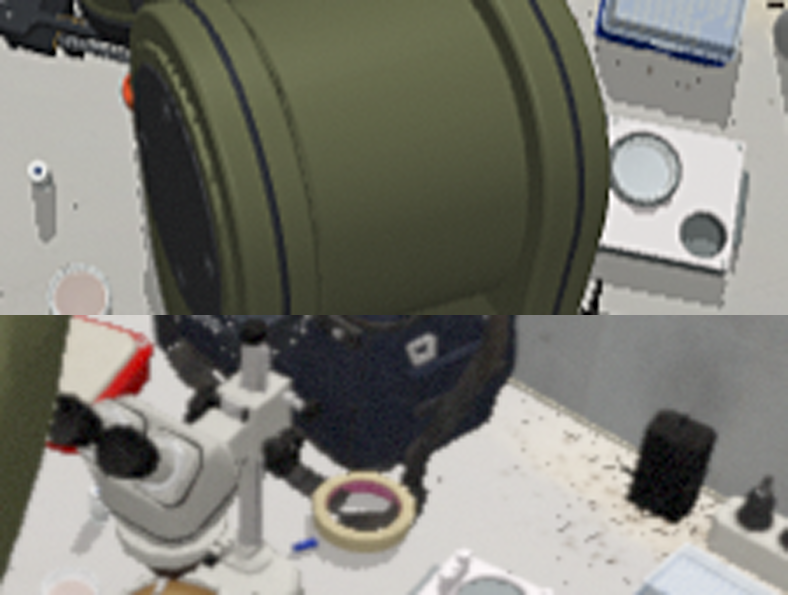

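The upper half shows the white dish centred in the sampling recess at (645,170). The tube's cap is hidden under the arm, with an orange edge at (128,92). I'll go down onto the cap.

Converted, -0.094 m / 0.5 = -0.188, 0.001 m / 0.5 = 0.002.

Request:
send_rows(commands=[[0, 0.002, 0, -0.08, 0], [0, 0.002, 0, -0.16, 0], [0, 0.002, 0, -0.188, 0], [0, 0.002, 0, -0.188, 0], [0.3, 0.002, 0, -0.188, 0]])

```text
time: 9.62
position: [0.5705, 0.1022, 0.1074]
ee_rot: [[-0.966, 0.257, 0.003], [0.257, 0.966, 0.001], [-0.003, 0.002, -1.0]]
force: [0.1, 0.1, 0.1]
grip_width: 0.0806
finger_force: 0.0
```

Request:
send_rows(commands=[[0.7, 0, 0, 0, 0], [0.7, 0, 0, 0, 0], [0.7, 0, 0, 0, 0], [0.7, 0, 0, 0, 0], [0.7, 0, 0, 0, 0]], force=20)

```text
time: 10.25
position: [0.5693, 0.1019, 0.1058]
ee_rot: [[-0.966, 0.257, 0.0], [0.257, 0.966, 0.0], [-0.0, 0.0, -1.0]]
force: [-0.2, 0.4, 1.0]
grip_width: 0.0356
finger_force: 19.9
```

Converted, 0.14 m / 0.5 = 0.28, 0.08 m / 0.5 = 0.16.

Request:
send_rows(commands=[[0.7, 0, 0, 0, 0], [0.7, 0, 0, 0.02, 0], [0.7, 0, 0, 0.06, 0], [0.7, 0, 0, 0.16, 0], [0.7, 0, 0, 0.28, 0]])

```text
time: 10.88
position: [0.5684, 0.1016, 0.2469]
ee_rot: [[-0.966, 0.257, -0.002], [0.257, 0.966, -0.0], [0.002, -0.001, -1.0]]
force: [0.7, -1.1, -0.3]
grip_width: 0.0356
finger_force: 19.9
```

Converted, -0.225 m / 0.5 = -0.45, -0.18 m / 0.5 = -0.36.

Request:
send_rows(commands=[[0.7, 0, -0.09, 0.08, 0], [0.7, 0, -0.18, 0.16, 0], [0.7, 0, -0.27, 0.24, 0], [0.7, 0, -0.36, 0.32, 0], [0.7, 0, -0.45, 0.4, 0]])

```text
time: 11.5
position: [0.5685, -0.1245, 0.4478]
ee_rot: [[-0.966, 0.257, 0.001], [0.257, 0.966, 0.0], [-0.0, 0.0, -1.0]]
force: [0.5, 0.1, -0.6]
grip_width: 0.0353
finger_force: 19.9
```

Converted, -0.261 m / 0.5 = -0.522, -0.209 m / 0.5 = -0.418.

Request:
send_rows(commands=[[0.7, -0.038, -0.104, -0.02, 0], [0.7, -0.076, -0.208, -0.04, 0], [0.7, -0.114, -0.312, -0.06, 0], [0.7, -0.154, -0.418, -0.08, 0], [0.7, -0.192, -0.522, -0.092, 0]])

```text
time: 12.12
position: [0.4719, -0.3854, 0.3998]
ee_rot: [[-0.966, 0.257, -0.0], [0.257, 0.966, 0.0], [0.001, 0.0, -1.0]]
force: [1.0, 0.4, 0.1]
grip_width: 0.0357
finger_force: 19.9
```

Converted, -0.23 m / 0.5 = -0.46, -0.18 m / 0.5 = -0.36.

Request:
send_rows(commands=[[0.7, 0, 0, -0.12, 0], [0.7, 0, 0, -0.24, 0], [0.7, 0, 0, -0.36, 0], [0.7, 0, 0, -0.46, 0], [0.7, 0, 0, -0.46, 0]])

```text
time: 12.75
position: [0.4707, -0.3825, 0.1669]
ee_rot: [[-0.966, 0.257, -0.007], [0.257, 0.966, 0.005], [0.008, 0.003, -1.0]]
force: [-0.8, 0.4, -0.2]
grip_width: 0.0356
finger_force: 19.9
```

```bash
python3 - <<'E'
from h import *
np.set_printoptions(precision=4,suppress=True)
a=imaging.grab_frame('top')[:,:,::-1];b=imaging.grab_frame('scene')[:,:,::-1]
A=cv2.resize(a[140:230,340:440],None,fx=4,fy=4,interpolation=2);B=cv2.resize(b[170:275,330:430],None,fx=4,fy=360/105,interpolation=2)
cv2.imwrite('pics/c3.png',np.hstack([A,B]))
s=monitor.get_state();print(s['time'],s['position'],s['grip_width'],w2px('scene',[.4727,-.3843,.024]))
E
```

```text
12.85 [ 0.4741 -0.3846  0.1714] 0.035751833924682536 [384.6763 251.1908]
```

View pics/c3.png

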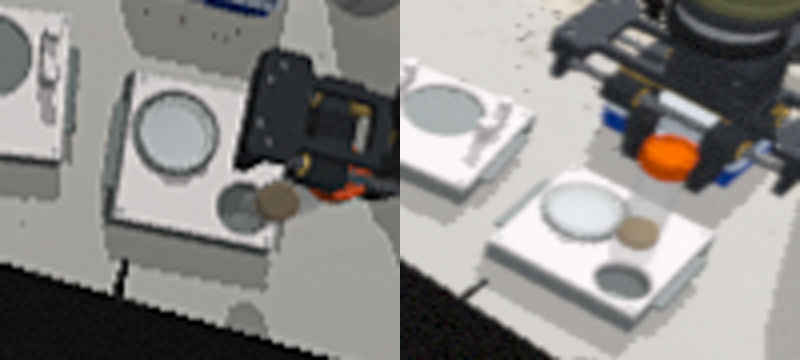

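```bash
python3 - <<'E'
from h import *
print(px2w('top',409.2,190.4,.065),px2w('scene',389.2,237.5,.065),px2w('top',340+242/4,140+207/4,.024),px2w('scene',330+222/4,170+281/3.43,.024))
E
```

```text
[ 0.47049311 -0.39342093  0.065     ] [ 0.49259589 -0.38184078  0.065     ] [ 0.47350767 -0.38470477  0.024     ] [ 0.47138223 -0.3872442   0.024     ]
```

Converted, -0.058 m / 0.5 = -0.116, -0.057 m / 0.5 = -0.114.

Request:
send_rows(commands=[[0.7, 0, 0, -0.04, 0], [0.7, 0, 0, -0.08, 0], [0.7, 0, 0, -0.104, 0], [0.7, 0, 0, -0.114, 0], [0.7, 0, 0, -0.116, 0]])

```text
time: 13.48
position: [0.4738, -0.3845, 0.1126]
ee_rot: [[-0.966, 0.257, 0.001], [0.257, 0.966, -0.001], [-0.001, -0.0, -1.0]]
force: [-0.4, 0.1, 0.0]
grip_width: 0.0354
finger_force: 19.9
```

Request:
send_rows(commands=[[0.7, 0, 0, 0, 0], [0.4, 0, 0, 0, 0], [0.2, 0, 0, 0, 0], [0.2, 0, 0, 0, 0], [0.2, 0, 0, 0, 0]])

```text
time: 14.1
position: [0.4733, -0.3841, 0.1118]
ee_rot: [[-0.966, 0.257, 0.0], [0.257, 0.966, 0.0], [-0.0, 0.0, -1.0]]
force: [1.0, -0.1, -1.1]
grip_width: 0.0702
finger_force: 0.0
```

Converted, 0.25 m / 0.5 = 0.5, 0.2 m / 0.5 = 0.4.

Request:
send_rows(commands=[[0.2, 0, 0, 0.06, 0], [0.2, 0, 0, 0.16, 0], [0.2, 0, 0, 0.28, 0], [0.2, 0, 0, 0.4, 0], [0.2, 0, 0, 0.5, 0]])

```text
time: 14.72
position: [0.4733, -0.3841, 0.3644]
ee_rot: [[-0.966, 0.257, 0.002], [0.257, 0.966, -0.001], [-0.002, -0.001, -1.0]]
force: [0.3, 0.3, 0.8]
grip_width: 0.0705
finger_force: 0.0
```

Converted, 0.27 m / 0.5 = 0.54, 0.08 m / 0.5 = 0.16, -50 degrees / 120 = -0.4167.

Request:
send_rows(commands=[[0.1, 0.008, 0.108, 0.032, -0.0833], [0.1, 0.016, 0.216, 0.064, -0.1667], [0.1, 0.024, 0.324, 0.096, -0.25], [0.1, 0.032, 0.432, 0.128, -0.3333], [0.1, 0.04, 0.54, 0.16, -0.4167]])

```text
time: 15.35
position: [0.493, -0.1123, 0.4424]
ee_rot: [[-0.419, 0.908, 0.0], [0.908, 0.419, 0.0], [-0.0, 0.0, -1.0]]
force: [2.1, 0.4, -0.0]
grip_width: 0.0795
finger_force: 0.0
```

Converted, 0.274 m / 0.5 = 0.548, 0.22 m / 0.5 = 0.44, -25 degrees / 120 = -0.2083.

Request:
send_rows(commands=[[0.1, -0.01, 0.11, 0, -0.0417], [0.1, -0.02, 0.22, 0, -0.0833], [0.1, -0.03, 0.33, 0, -0.125], [0.1, -0.04, 0.44, 0, -0.1667], [0.1, -0.05, 0.548, 0, -0.2083]])

```text
time: 15.98
position: [0.4677, 0.1616, 0.4419]
ee_rot: [[0.001, 1.0, 0.0], [1.0, -0.001, -0.0], [-0.0, 0.0, -1.0]]
force: [1.5, -0.3, -0.0]
grip_width: 0.0792
finger_force: 0.0
```

Converted, -0.2 m / 0.5 = -0.4, -0.18 m / 0.5 = -0.36.

Request:
send_rows(commands=[[0.1, -0.028, 0, -0.08, 0], [0.1, -0.056, 0, -0.16, 0], [0.1, -0.084, 0, -0.26, 0], [0.1, -0.112, 0, -0.36, 0], [0.1, -0.112, 0, -0.4, 0]])

```text
time: 16.6
position: [0.4096, 0.1591, 0.2397]
ee_rot: [[-0.003, 1.0, -0.005], [1.0, 0.003, -0.002], [-0.002, -0.005, -1.0]]
force: [0.0, 0.3, 1.1]
grip_width: 0.0792
finger_force: 0.0
```

```bash
python3 - <<'E'
from h import *
np.set_printoptions(precision=4,suppress=True)
a=imaging.grab_frame('top')[:,:,::-1];b=imaging.grab_frame('scene')[:,:,::-1]
A=cv2.resize(a[130:290,180:440],None,fx=3,fy=2,interpolation=2);B=cv2.resize(b[100:260,180:440],None,fx=3,fy=1.75,interpolation=2)
cv2.imwrite('pics/c4.png',np.vstack([A,B]))
s=monitor.get_state();print(s['time'],s['position'],s['ee_rot'],s['grip_width'],s['qpos'],s['tau'])
E
```

```text
16.7 [0.4107 0.1593 0.2401] [[-0.0021  1.     -0.0042]
 [ 1.      0.0021 -0.002 ]
 [-0.002  -0.0042 -1.    ]] 0.07933302540199115 [-22.7236  26.1425  -6.5757 119.9034   5.0895  34.4788 -32.7224] [ -0.1581 -35.9136  -0.0702 -10.6705   0.0065  -0.3342  -0.0542]
```

View pics/c4.png

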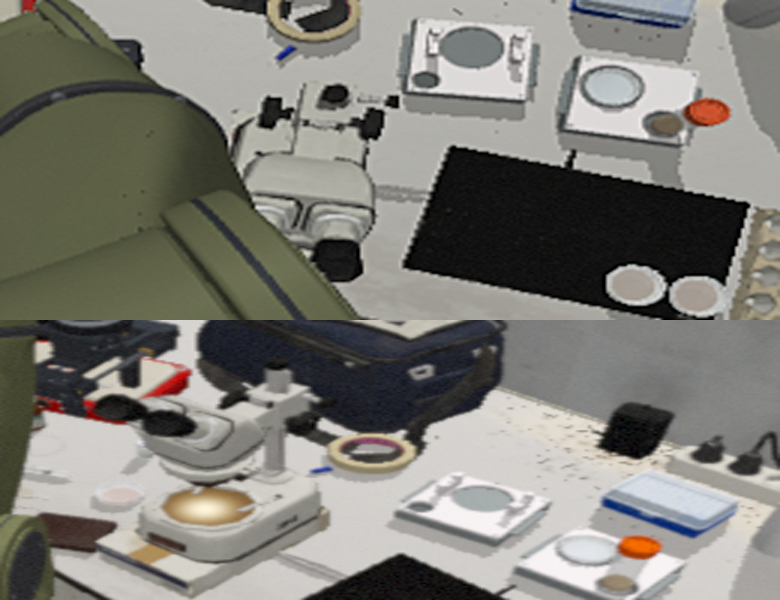

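The upper half shows the sampling kit complete, with the tube upright at (665,125)/(708,112). The lower half shows the pink dish at (120,495) untouched. I'll go down for it.

Converted, -0.13 m / 0.5 = -0.26, -0.12 m / 0.5 = -0.24.

Request:
send_rows(commands=[[0.1, 0.002, 0, -0.06, 0], [0.1, 0.002, 0, -0.12, 0], [0.1, 0.002, 0, -0.18, 0], [0.1, 0.002, 0, -0.24, 0], [0.1, 0.002, 0, -0.26, 0]])

```text
time: 17.32
position: [0.4137, 0.1601, 0.1113]
ee_rot: [[-0.002, 1.0, 0.0], [1.0, 0.002, -0.0], [-0.0, 0.0, -1.0]]
force: [1.0, 0.0, -0.1]
grip_width: 0.0797
finger_force: 0.0
```

Request:
send_rows(commands=[[0.1, 0, 0, -0.06, 0], [0.1, 0, 0, -0.12, 0], [0.1, 0, 0, -0.18, 0], [0.1, 0, 0, -0.208, 0], [0.1, 0, 0, -0.208, 0]])

```text
time: 17.95
position: [0.412, 0.157, 0.0234]
ee_rot: [[-0.004, 1.0, -0.023], [1.0, 0.003, -0.017], [-0.017, -0.023, -1.0]]
force: [-1.0, 0.6, 0.2]
grip_width: 0.0794
finger_force: 0.0
```

Request:
send_rows(commands=[[0.5, 0, 0, 0, 0], [0.5, 0, 0, 0, 0], [0.5, 0, 0, 0, 0], [0.5, 0, 0, 0, 0], [0.5, 0, 0, 0, 0]], force=15)

```text
time: 18.58
position: [0.4102, 0.1566, 0.0229]
ee_rot: [[-0.003, 1.0, -0.027], [1.0, 0.003, -0.017], [-0.017, -0.027, -1.0]]
force: [0.8, -0.0, 0.0]
grip_width: 0.0443
finger_force: 0.0
```

Converted, 0.18 m / 0.5 = 0.36, 0.12 m / 0.5 = 0.24.

Request:
send_rows(commands=[[0.5, 0, 0, 0, 0], [0.5, 0, 0, 0.04, 0], [0.5, 0, 0, 0.12, 0], [0.5, 0, 0, 0.24, 0], [0.5, 0, 0, 0.36, 0]])

```text
time: 19.2
position: [0.4094, 0.156, 0.2044]
ee_rot: [[-0.003, 1.0, -0.029], [1.0, 0.003, -0.017], [-0.017, -0.029, -0.999]]
force: [1.5, -1.0, -0.3]
grip_width: 0.0439
finger_force: 0.0
```

The arm stalled at z 0.023, about 15 mm high with a 1.9° tilt. This is the inner reach limit, with joint 6 near its stop. The fingers closed above the dish (15 mm tall). I'll approach 15 mm further out, with the near finger just inside the dish's near edge, so that closing draws the dish outward.

Converted, -0.134 m / 0.5 = -0.268, 0.017 m / 0.5 = 0.034.

Request:
send_rows(commands=[[0, 0.008, 0.002, -0.04, 0], [0, 0.016, 0.004, -0.08, 0], [0, 0.024, 0.006, -0.16, 0], [0, 0.034, 0.01, -0.22, 0], [0, 0.034, 0.01, -0.268, 0]])

```text
time: 19.82
position: [0.427, 0.1614, 0.0675]
ee_rot: [[-0.003, 1.0, -0.028], [1.0, 0.003, -0.017], [-0.017, -0.028, -0.999]]
force: [0.1, 0.7, 0.5]
grip_width: 0.0877
finger_force: 0.0
```

Request:
send_rows(commands=[[0, 0, 0, 0, 0], [0, 0, 0, 0, 0], [0, 0, 0, 0, 0], [0, 0, 0, 0, 0], [0, 0, 0, 0, 0]])

```text
time: 20.45
position: [0.4273, 0.1615, 0.0692]
ee_rot: [[-0.003, 1.0, -0.026], [1.0, 0.003, -0.016], [-0.016, -0.026, -1.0]]
force: [0.3, 0.2, 0.4]
grip_width: 0.0882
finger_force: 0.0
```

```bash
python3 - <<'E'
from h import *
np.set_printoptions(precision=4,suppress=True)
s=monitor.get_state();print(s['time'],s['position'],s['ee_rot'],s['grip_width'],s['qpos'])
im=imaging.grab_frame('scene')[:,:,::-1]; show('c5',im,(180,120,300,210),5)
print(w2px('scene',[.412,.1595,.015]))
E
```

```text
20.45 [0.4273 0.1615 0.0692] [[-0.0031  0.9997 -0.0262]
 [ 0.9999  0.0027 -0.0164]
 [-0.0163 -0.0262 -0.9995]] 0.08824181649774353 [-13.2974  47.4401 -21.6543 123.5116  51.7095  20.3995 -78.5562]
[219.5419 197.4757]
```

View pics/c5.png

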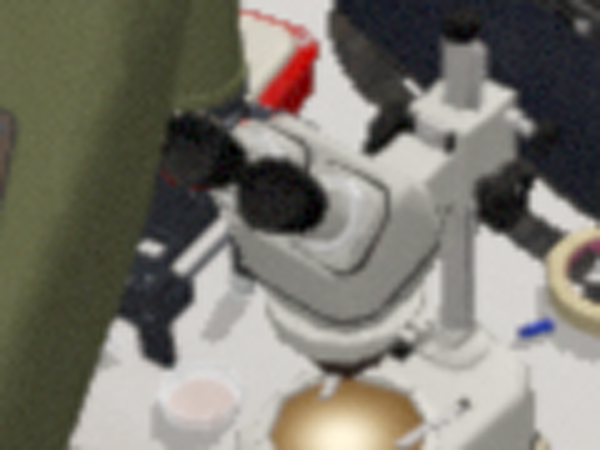

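Converted, -0.045 m / 0.5 = -0.09, -0.01 m / 0.5 = -0.02.

Request:
send_rows(commands=[[0, -0.006, -0.002, -0.02, 0], [0, -0.008, -0.002, -0.04, 0], [0, -0.008, -0.002, -0.06, 0], [0, -0.008, -0.002, -0.08, 0], [0, -0.008, -0.002, -0.09, 0]])

```text
time: 21.12
position: [0.423, 0.1606, 0.0234]
ee_rot: [[-0.004, 1.0, -0.027], [1.0, 0.003, -0.017], [-0.017, -0.027, -0.999]]
force: [0.8, -0.4, -0.1]
grip_width: 0.0881
finger_force: 0.0
```

Converted, -0.014 m / 0.5 = -0.028, -0.01 m / 0.5 = -0.02.

Request:
send_rows(commands=[[0, 0, 0, -0.01, 0], [0, 0, 0, -0.02, 0], [0, 0, 0, -0.028, 0], [0, 0, 0, -0.028, 0], [0, 0, 0, -0.028, 0]])

```text
time: 21.75
position: [0.4231, 0.1605, 0.0099]
ee_rot: [[-0.003, 1.0, -0.027], [1.0, 0.003, -0.017], [-0.017, -0.027, -1.0]]
force: [0.5, -0.9, -0.1]
grip_width: 0.088
finger_force: 0.0
```

```bash
python3 - <<'E'
from h import *
np.set_printoptions(precision=4,suppress=True)
s=monitor.get_state();print(s['time'],s['position'],s['ee_rot'],s['grip_width'],s['qpos'],s['force'])
E
```

```text
21.75 [0.4231 0.1605 0.0099] [[-0.0034  0.9996 -0.0267]
 [ 0.9999  0.003  -0.0167]
 [-0.0166 -0.0268 -0.9995]] 0.08803507180287129 [-22.0187  53.588   -7.649  125.0536  61.7388   7.1771 -88.1401] [ 0.5215 -0.922  -0.086 ]
```

Converted, -0.002 m / 0.5 = -0.004.

Request:
send_rows(commands=[[0, 0, 0, -0.004, 0], [0.2, 0, 0, -0.004, 0], [0.3, 0, 0, -0.004, 0], [0.4, 0, 0, -0.004, 0], [0.5, 0, 0, -0.004, 0]], force=15)

```text
time: 22.38
position: [0.4231, 0.1605, 0.0078]
ee_rot: [[-0.003, 1.0, -0.027], [1.0, 0.003, -0.017], [-0.017, -0.027, -1.0]]
force: [0.7, -1.0, -0.1]
grip_width: 0.0548
finger_force: 15.0
```

Converted, 0.06 m / 0.5 = 0.12, 0.03 m / 0.5 = 0.06.

Request:
send_rows(commands=[[0.5, 0, 0, 0, 0], [0.5, 0, 0, 0, 0], [0.5, 0.008, 0, 0.02, 0], [0.5, 0.02, 0, 0.06, 0], [0.5, 0.04, 0, 0.12, 0]])

```text
time: 23.0
position: [0.4425, 0.1602, 0.068]
ee_rot: [[-0.004, 1.0, -0.029], [1.0, 0.004, -0.018], [-0.018, -0.029, -0.999]]
force: [0.8, -0.2, -0.7]
grip_width: 0.0548
finger_force: 15.0
```

```bash
python3 - <<'E'
from h import *
np.set_printoptions(precision=4,suppress=True)
s=monitor.get_state();print(s['time'],s['position'],s['ee_rot'],s['grip_width'],s['qpos'],s['force'],s['finger_force'])
E
```

```text
23.0 [0.4425 0.1602 0.068 ] [[-0.0041  0.9996 -0.0288]
 [ 0.9998  0.0036 -0.0178]
 [-0.0177 -0.0289 -0.9994]] 0.054750130510841814 [-10.4673  48.4317 -24.8988 120.968   51.493   23.9063 -76.9746] [ 0.7725 -0.1955 -0.703 ] 14.993328899145126
```

Converted, 0.3 m / 0.5 = 0.6, 0.06 m / 0.5 = 0.12.

Request:
send_rows(commands=[[0.5, 0.01, 0, 0.12, 0], [0.5, 0.02, 0, 0.24, 0], [0.5, 0.03, 0, 0.36, 0], [0.5, 0.04, 0, 0.48, 0], [0.5, 0.05, 0, 0.6, 0]])

```text
time: 23.62
position: [0.4677, 0.1599, 0.3697]
ee_rot: [[-0.003, 1.0, -0.027], [1.0, 0.003, -0.017], [-0.017, -0.027, -0.999]]
force: [1.6, -0.1, -0.0]
grip_width: 0.0548
finger_force: 15.0
```

Converted, -0.238 m / 0.5 = -0.476, -0.181 m / 0.5 = -0.362.

Request:
send_rows(commands=[[0.5, 0.024, -0.02, 0.11, 0], [0.5, 0.052, -0.134, 0.12, 0], [0.5, 0.08, -0.248, 0.12, 0], [0.5, 0.108, -0.362, 0.12, 0], [0.5, 0.136, -0.476, 0.12, 0]])

```text
time: 24.25
position: [0.5359, -0.0796, 0.4276]
ee_rot: [[-0.003, 1.0, -0.027], [1.0, 0.003, -0.017], [-0.017, -0.027, -0.999]]
force: [0.0, 0.1, -0.7]
grip_width: 0.0549
finger_force: 15.0
```

Converted, -0.228 m / 0.5 = -0.456, -0.183 m / 0.5 = -0.366, -5.8 degrees / 120 = -0.0483.

Request:
send_rows(commands=[[0.5, 0.022, -0.046, -0.092, -0.0083], [0.5, 0.044, -0.092, -0.184, -0.0167], [0.5, 0.068, -0.138, -0.274, -0.0333], [0.5, 0.09, -0.184, -0.366, -0.0417], [0.5, 0.112, -0.228, -0.456, -0.0483]])

```text
time: 24.88
position: [0.5918, -0.1925, 0.1979]
ee_rot: [[0.098, 0.995, -0.029], [0.995, -0.099, -0.014], [-0.017, -0.028, -0.999]]
force: [0.1, -0.1, -0.1]
grip_width: 0.0547
finger_force: 15.0
```

Converted, -0.13 m / 0.5 = -0.26, -0.1 m / 0.5 = -0.2.

Request:
send_rows(commands=[[0.5, 0, 0, -0.1, 0], [0.5, 0, 0, -0.2, 0], [0.5, 0, 0, -0.26, 0], [0.5, 0, 0, -0.26, 0], [0.5, 0, 0, -0.26, 0]])

```text
time: 25.5
position: [0.5929, -0.1914, 0.071]
ee_rot: [[0.098, 0.995, -0.027], [0.995, -0.098, -0.014], [-0.017, -0.025, -1.0]]
force: [1.1, -0.0, 0.8]
grip_width: 0.0551
finger_force: 15.0
```

```bash
python3 - <<'E'
from h import *
np.set_printoptions(precision=4,suppress=True)
grab('top','t6',(305,125,405,200),7)
s=monitor.get_state();print(s['time'],s['position'],s['ee_rot'],s['grip_width'],s['qpos'])
E
```

```text
25.55 [ 0.5933 -0.1915  0.0715] [[ 0.0978  0.9949 -0.0256]
 [ 0.9951 -0.0982 -0.0143]
 [-0.0167 -0.024  -0.9996]] 0.05444138069088147 [ 30.5347  55.7372 -32.839   94.7411  41.9332  44.0589 -28.5707]
```

View pics/t6.png

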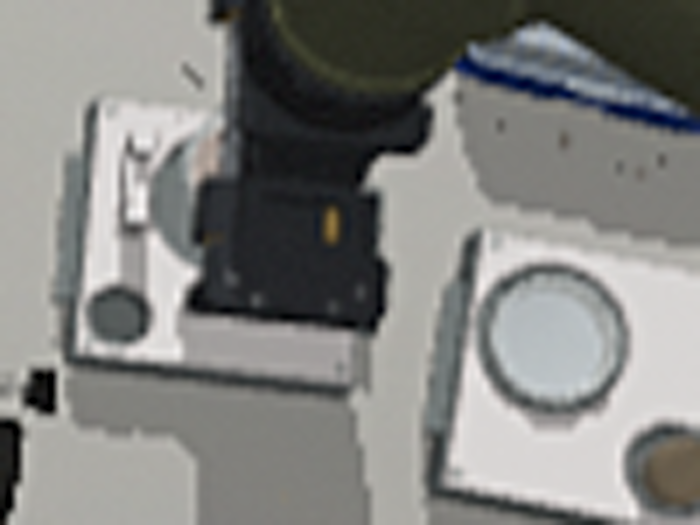

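Converted, -0.042 m / 0.5 = -0.084, -0.039 m / 0.5 = -0.078.

Request:
send_rows(commands=[[0.5, 0, 0, -0.03, 0], [0.5, -0.002, -0.002, -0.06, 0], [0.5, -0.002, -0.002, -0.078, 0], [0.5, -0.002, -0.002, -0.084, 0], [0.5, -0.002, -0.002, -0.084, 0]])

```text
time: 26.18
position: [0.5912, -0.1923, 0.0277]
ee_rot: [[0.098, 0.995, -0.028], [0.995, -0.098, -0.014], [-0.016, -0.027, -1.0]]
force: [0.0, -0.6, -0.6]
grip_width: 0.0552
finger_force: 15.0
```

Converted, 0.09 m / 0.5 = 0.18, 0.03 m / 0.5 = 0.06.

Request:
send_rows(commands=[[0.2, 0, 0, 0, 0], [0.2, 0, 0, 0, 0], [0.2, 0, 0, 0, 0], [0.2, 0, 0, 0.06, 0], [0.2, 0, 0, 0.18, 0]])

```text
time: 26.8
position: [0.5892, -0.1924, 0.1167]
ee_rot: [[0.097, 0.995, -0.033], [0.995, -0.098, -0.013], [-0.016, -0.032, -0.999]]
force: [0.3, -1.2, 0.5]
grip_width: 0.0703
finger_force: 0.0
```

Converted, 0.3 m / 0.5 = 0.6, 0.06 m / 0.5 = 0.12.

Request:
send_rows(commands=[[0.2, 0, 0.03, 0.12, 0], [0.2, 0, 0.06, 0.24, 0], [0.2, 0, 0.09, 0.36, 0], [0.2, 0, 0.12, 0.48, 0], [0.2, 0, 0.15, 0.6, 0]])

```text
time: 27.42
position: [0.5906, -0.1169, 0.42]
ee_rot: [[0.097, 0.995, -0.028], [0.995, -0.098, -0.014], [-0.017, -0.027, -1.0]]
force: [1.4, -0.8, 0.5]
grip_width: 0.0703
finger_force: 0.0
```

Converted, 0.3 m / 0.5 = 0.6, -0.028 m / 0.5 = -0.056, 5 degrees / 120 = 0.0417.

Request:
send_rows(commands=[[0.2, -0.028, 0.12, 0, 0.0083], [0.2, -0.056, 0.24, 0, 0.0167], [0.2, -0.084, 0.36, 0, 0.025], [0.2, -0.112, 0.48, 0, 0.0333], [0.2, -0.14, 0.6, 0, 0.0417]])

```text
time: 28.05
position: [0.5203, 0.1841, 0.418]
ee_rot: [[0.01, 1.0, -0.027], [1.0, -0.011, -0.017], [-0.017, -0.026, -1.0]]
force: [1.4, 0.6, 0.0]
grip_width: 0.0706
finger_force: 0.0
```

Converted, -0.29 m / 0.5 = -0.58, -0.24 m / 0.5 = -0.48.

Request:
send_rows(commands=[[0.2, -0.002, 0.014, -0.12, 0], [0.2, -0.004, 0.028, -0.24, 0], [0.2, -0.004, 0.028, -0.36, 0], [0.2, -0.004, 0.028, -0.48, 0], [0.2, -0.004, 0.028, -0.58, 0]])

```text
time: 28.68
position: [0.5186, 0.1961, 0.1257]
ee_rot: [[0.011, 1.0, -0.028], [1.0, -0.011, -0.017], [-0.017, -0.028, -0.999]]
force: [0.4, 0.3, -0.2]
grip_width: 0.0705
finger_force: 0.0
```

Converted, -0.068 m / 0.5 = -0.136, -0.06 m / 0.5 = -0.12.

Request:
send_rows(commands=[[0.2, 0, 0, -0.06, 0], [0.2, 0, 0, -0.12, 0], [0.2, 0, 0, -0.136, 0], [0.2, 0, 0, -0.136, 0], [0.2, 0, 0, -0.136, 0]])

```text
time: 29.3
position: [0.5198, 0.197, 0.061]
ee_rot: [[0.011, 1.0, -0.025], [1.0, -0.011, -0.015], [-0.015, -0.025, -1.0]]
force: [0.7, -0.6, -0.8]
grip_width: 0.0703
finger_force: 0.0
```

Converted, -0.038 m / 0.5 = -0.076, -0.025 m / 0.5 = -0.05.

Request:
send_rows(commands=[[0.2, 0, 0, -0.05, 0], [0.2, 0, 0, -0.076, 0], [0.2, 0, 0, -0.076, 0], [0.5, 0, 0, -0.076, 0], [0.65, 0, 0, -0.076, 0]], force=15)

```text
time: 29.92
position: [0.5195, 0.1968, 0.0225]
ee_rot: [[0.011, 1.0, -0.026], [1.0, -0.011, -0.016], [-0.016, -0.026, -1.0]]
force: [0.1, -0.0, 0.4]
grip_width: 0.0528
finger_force: 0.0
```

Request:
send_rows(commands=[[0.9, 0, 0, 0, 0], [0.9, 0, 0, 0, 0], [0.9, 0, 0, 0, 0], [0.9, 0, 0, 0, 0], [0.9, 0, 0, 0, 0]])

```text
time: 30.55
position: [0.5191, 0.1965, 0.0218]
ee_rot: [[0.011, 1.0, -0.027], [1.0, -0.011, -0.016], [-0.017, -0.027, -1.0]]
force: [-0.3, -0.4, 1.1]
grip_width: 0.0197
finger_force: 15.0
```

Request:
send_rows(commands=[[0.9, 0, 0, 0, 0], [0.9, 0, 0, 0.04, 0], [0.9, 0, 0, 0.12, 0], [0.9, 0, 0, 0.24, 0], [0.9, 0, 0, 0.36, 0]])

```text
time: 31.18
position: [0.5186, 0.1965, 0.2047]
ee_rot: [[0.01, 1.0, -0.027], [1.0, -0.01, -0.016], [-0.016, -0.027, -1.0]]
force: [0.7, 1.1, 0.1]
grip_width: 0.0194
finger_force: 15.0
```

Converted, 0.25 m / 0.5 = 0.5, -0.05 m / 0.5 = -0.1.

Request:
send_rows(commands=[[0.9, 0.008, -0.02, 0.1, 0], [0.9, 0.016, -0.04, 0.2, 0], [0.9, 0.024, -0.06, 0.3, 0], [0.9, 0.032, -0.08, 0.4, 0], [0.9, 0.04, -0.1, 0.5, 0]])

```text
time: 31.8
position: [0.5379, 0.1462, 0.4548]
ee_rot: [[0.009, 1.0, -0.027], [1.0, -0.01, -0.016], [-0.016, -0.026, -1.0]]
force: [0.9, -0.5, -0.5]
grip_width: 0.0195
finger_force: 15.0
```

Converted, -0.291 m / 0.5 = -0.582, -0.01 m / 0.5 = -0.02, 45 degrees / 120 = 0.375.

Request:
send_rows(commands=[[0.9, 0, -0.116, -0.004, 0.075], [0.9, 0, -0.232, -0.008, 0.15], [0.9, 0, -0.348, -0.012, 0.225], [0.9, 0, -0.464, -0.016, 0.3], [0.9, 0, -0.582, -0.02, 0.375]])

```text
time: 32.42
position: [0.538, -0.1458, 0.443]
ee_rot: [[-0.704, 0.71, -0.007], [0.71, 0.704, -0.031], [-0.017, -0.027, -0.999]]
force: [0.2, 1.1, -0.7]
grip_width: 0.0196
finger_force: 15.0
```

Converted, -0.3 m / 0.5 = -0.6, -0.24 m / 0.5 = -0.48.

Request:
send_rows(commands=[[0.9, 0, 0, -0.12, 0], [0.9, 0, 0, -0.24, 0], [0.9, 0, 0, -0.36, 0], [0.9, 0, 0, -0.48, 0], [0.9, 0, 0, -0.6, 0]])

```text
time: 33.05
position: [0.539, -0.1448, 0.1413]
ee_rot: [[-0.699, 0.715, -0.006], [0.715, 0.699, -0.031], [-0.018, -0.026, -0.999]]
force: [0.9, -0.7, -0.3]
grip_width: 0.0192
finger_force: 15.0
```

Converted, -0.076 m / 0.5 = -0.152, -0.06 m / 0.5 = -0.12.

Request:
send_rows(commands=[[0.9, 0, 0, -0.08, 0], [0.9, 0, 0, -0.12, 0], [0.9, 0, 0, -0.152, 0], [0.9, 0, 0, -0.152, 0], [0.9, 0, 0, -0.152, 0]])

```text
time: 33.67
position: [0.5398, -0.1445, 0.0669]
ee_rot: [[-0.699, 0.715, -0.006], [0.715, 0.699, -0.031], [-0.018, -0.026, -1.0]]
force: [0.1, 0.2, -0.2]
grip_width: 0.0196
finger_force: 15.0
```

```bash
python3 - <<'E'
from h import *
np.set_printoptions(precision=4,suppress=True)
a=imaging.grab_frame('top')[:,:,::-1];b=imaging.grab_frame('scene')[:,:,::-1]
A=cv2.resize(a[130:190,310:365],None,fx=7,fy=7,interpolation=2);B=cv2.resize(b[160:220,300:355],None,fx=7,fy=7,interpolation=2)
cv2.imwrite('pics/c7.png',np.hstack([A,B]))
s=monitor.get_state();print(s['time'],s['position'],s['ee_rot'],s['grip_width'],s['qpos'])
E
```

```text
33.775 [ 0.5398 -0.1446  0.0669] [[-0.6993  0.7148 -0.0058]
 [ 0.7146  0.6989 -0.031 ]
 [-0.0181 -0.0258 -0.9995]] 0.01952395026518197 [ 32.4686  55.0574 -41.1673 107.4933  57.8465  41.9344   0.3329]
```

View pics/c7.png

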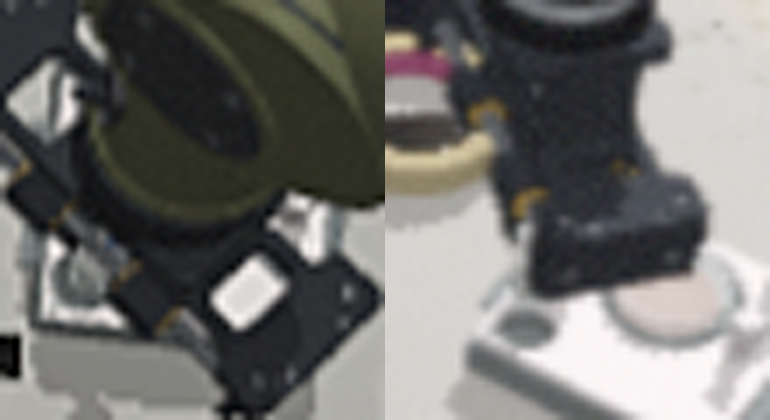

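```bash
python3 - <<'E'
from h import *
print(px2w('scene',300+(525-385)/7,160+326/7,.024), px2w('scene',300+(675-385)/7,160+298/7,.034))
E
```

```text
[ 0.5371241  -0.14696426  0.024     ] [ 0.57916178 -0.20146039  0.034     ]
```

Converted, -0.038 m / 0.5 = -0.076, -0.024 m / 0.5 = -0.048.

Request:
send_rows(commands=[[0.9, -0.002, 0, -0.024, 0], [0.9, -0.002, 0, -0.048, 0], [0.9, -0.002, 0, -0.066, 0], [0.9, -0.002, 0, -0.076, 0], [0.9, -0.002, 0, -0.076, 0]])

```text
time: 34.4
position: [0.538, -0.1443, 0.0275]
ee_rot: [[-0.7, 0.714, -0.008], [0.714, 0.699, -0.031], [-0.016, -0.027, -1.0]]
force: [1.0, 0.4, -0.9]
grip_width: 0.0196
finger_force: 15.0
```

Converted, 0.08 m / 0.5 = 0.16, 0.03 m / 0.5 = 0.06.

Request:
send_rows(commands=[[0.65, 0, 0, 0, 0], [0.65, 0, 0, 0, 0], [0.65, 0, 0, 0, 0], [0.65, 0, 0, 0.06, 0], [0.6, 0, 0, 0.16, 0]])

```text
time: 35.02
position: [0.5369, -0.1445, 0.1074]
ee_rot: [[-0.7, 0.714, -0.011], [0.714, 0.699, -0.03], [-0.014, -0.029, -0.999]]
force: [0.9, -0.9, 1.2]
grip_width: 0.0354
finger_force: 0.0
```

Converted, 0.3 m / 0.5 = 0.6, 0.24 m / 0.5 = 0.48.

Request:
send_rows(commands=[[0.4, 0, 0, 0.12, 0], [0.2, 0, 0, 0.24, 0], [0.2, 0, 0, 0.36, 0], [0.2, 0, 0, 0.48, 0], [0.2, 0, 0, 0.6, 0]])

```text
time: 35.65
position: [0.5375, -0.1445, 0.4099]
ee_rot: [[-0.7, 0.714, -0.007], [0.714, 0.699, -0.031], [-0.017, -0.027, -0.999]]
force: [1.0, -0.8, 0.2]
grip_width: 0.0703
finger_force: 0.0
```

```bash
python3 - <<'E'
from h import *
np.set_printoptions(precision=4,suppress=True)
a=imaging.grab_frame('top')[:,:,::-1];b=imaging.grab_frame('scene')[:,:,::-1]
A=cv2.resize(a[180:240,160:215],None,fx=7,fy=7,interpolation=2);B=cv2.resize(b[160:220,300:355],None,fx=7,fy=7,interpolation=2)
cv2.imwrite('pics/c8.png',np.hstack([A,B]))
s=monitor.get_state();print(s['time'],s['position'],s['ee_rot'],s['grip_width'],s['qpos'])
E
```

```text
35.75 [ 0.5408 -0.1429  0.4144] [[-0.6992  0.715   0.0046]
 [ 0.7145  0.6989 -0.0311]
 [-0.0254 -0.0185 -0.9995]] 0.07055105626816392 [ 41.5352  32.3909 -58.0936  84.6696  29.4865  78.5732  25.8467]
```

View pics/c8.png

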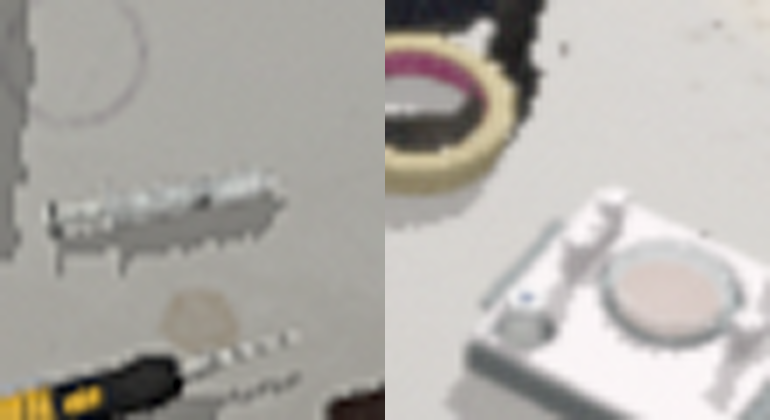

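```bash
python3 - <<'E'
from h import *
np.set_printoptions(precision=4,suppress=True)
U=lambda c,z=.009:px2w('top',*unc(c,(160,180),7),z)
p,n=U((50,216)),U((282,189)); print(p,n,np.linalg.norm(p-n),(p+n)/2,np.degrees(np.arctan2(*(p-n)[[1,0]]))-90)
# line fit on bright pixels
im=cv2.imread('pics/t0_full.png')[180:240,160:215].astype(float)
g=im.max(2); m=np.zeros_like(g,bool); m[24:33,7:41]=True
ys,xs=np.nonzero(m&(g>190)); print(len(xs)); 
if len(xs)>8:
    W=np.array([px2w('top',x+160,y+180,.009) for x,y in zip(xs,ys)])[:,:2]
    c=W.mean(0);v=np.linalg.svd(W-c)[2][0];t=(W-c)@v;print(c,v,t.min(),t.max(),c+v*(t.min()+t.max())/2)
for q in[(95,207),(170,198),(240,190)]: print(U(q))
# saddles yaw in t0b crop
B=lambda c,z:px2w('top',*unc(c,(305,125),6),z)
for c in[(117,150),(285,168)]: print('saddle',B(c,.044))
E
```

```text
[0.4068 0.331  0.009 ] [0.4203 0.2297 0.009 ] 0.10221259624473665 [0.4136 0.2803 0.009 ] 7.591611351416162
0
[0.4111 0.3115 0.009 ]
[0.4156 0.2787 0.009 ]
[0.4196 0.2481 0.009 ]
saddle [ 0.5977 -0.1493  0.044 ]
saddle [ 0.5895 -0.2349  0.044 ]
```

Converted, 0.19 m / 0.5 = 0.38, 0.03 m / 0.5 = 0.06, 44 degrees / 120 = 0.3667.

Request:
send_rows(commands=[[0.3, 0, 0, 0.03, 0.0417], [0.3, -0.01, 0.08, 0.05, 0.1167], [0.3, -0.02, 0.18, 0.06, 0.2], [0.3, -0.03, 0.28, 0.06, 0.2833], [0.3, -0.04, 0.38, 0.06, 0.3667]])

```text
time: 36.38
position: [0.5175, 0.0467, 0.4372]
ee_rot: [[-1.0, 0.023, 0.016], [0.022, 0.999, -0.028], [-0.016, -0.028, -0.999]]
force: [0.4, -0.2, 0.6]
grip_width: 0.0616
finger_force: 0.0
```

Converted, 0.23 m / 0.5 = 0.46, 0.2 m / 0.5 = 0.4, 50 degrees / 120 = 0.4167.

Request:
send_rows(commands=[[0.5, -0.04, 0.1, 0, 0.0833], [0.5, -0.08, 0.2, 0, 0.1667], [0.5, -0.12, 0.3, 0, 0.25], [0.5, -0.16, 0.4, -0.04, 0.3333], [0.5, -0.2, 0.46, -0.12, 0.4167]])

```text
time: 37.0
position: [0.417, 0.2785, 0.3777]
ee_rot: [[-0.658, -0.752, 0.033], [-0.753, 0.658, -0.002], [-0.02, -0.026, -0.999]]
force: [0.5, 0.4, -0.3]
grip_width: 0.044
finger_force: 0.0
```

```bash
python3 - <<'E'
from h import *
np.set_printoptions(precision=4,suppress=True)
s=monitor.get_state();print(s['time'],s['position'],s['ee_rot'],s['grip_width'],s['qpos'],np.degrees(np.arctan2(s['ee_rot'][1][1],s['ee_rot'][0][1])))
E
```

```text
37.0 [0.417  0.2785 0.3777] [[-0.6582 -0.7521  0.033 ]
 [-0.7526  0.6585 -0.0022]
 [-0.0201 -0.0263 -0.9995]] 0.04399307134777676 [  4.6554  36.9233 -79.0953  98.1493  39.2092  76.8043  56.8263] 138.79726838147093
```

Converted, -0.1 m / 0.5 = -0.2, -0.08 m / 0.5 = -0.16, 20 degrees / 120 = 0.1667.

Request:
send_rows(commands=[[0.5, 0, 0, -0.04, 0.0417], [0.5, 0, 0, -0.08, 0.0833], [0.5, 0, 0, -0.12, 0.125], [0.5, 0, 0, -0.16, 0.1667], [0.5, 0, 0, -0.2, 0.1667]])

```text
time: 37.62
position: [0.4178, 0.2752, 0.2763]
ee_rot: [[-0.369, -0.929, 0.03], [-0.929, 0.369, 0.005], [-0.016, -0.026, -1.0]]
force: [-0.9, -0.6, 0.8]
grip_width: 0.0441
finger_force: 0.0
```

```bash
python3 - <<'E'
from h import *
np.set_printoptions(precision=4,suppress=True)
s=monitor.get_state();print(s['time'],s['position'],s['ee_rot'],s['grip_width'],s['qpos'],np.degrees(np.arctan2(s['ee_rot'][1][1],s['ee_rot'][0][1])))
E
```

```text
37.625 [0.4178 0.2752 0.2763] [[-0.3688 -0.929   0.0301]
 [-0.9294  0.3691  0.0052]
 [-0.016  -0.026  -0.9995]] 0.04407630643205562 [  3.3925  45.3846 -78.3351 107.9003  50.0184  69.1025  65.9501] 158.3334773814324
```

Converted, -0.176 m / 0.5 = -0.352, 0.005 m / 0.5 = 0.01, 29.3 degrees / 120 = 0.2442.

Request:
send_rows(commands=[[0.5, -0.002, 0.002, -0.06, 0.0583], [0.5, -0.004, 0.004, -0.14, 0.125], [0.5, -0.006, 0.006, -0.22, 0.1917], [0.5, -0.008, 0.01, -0.3, 0.2442], [0.5, -0.008, 0.01, -0.352, 0.2442]])

```text
time: 38.25
position: [0.4132, 0.2799, 0.0993]
ee_rot: [[0.133, -0.991, 0.022], [-0.991, -0.133, 0.019], [-0.016, -0.024, -1.0]]
force: [-0.5, 0.2, 0.9]
grip_width: 0.0438
finger_force: 0.0
```

Converted, -0.06 m / 0.5 = -0.12, -0.05 m / 0.5 = -0.1.

Request:
send_rows(commands=[[0.5, 0, 0, -0.02, 0], [0.5, 0, 0, -0.06, 0], [0.5, 0, 0, -0.1, 0], [0.5, 0, 0, -0.12, 0], [0.5, 0, 0, -0.12, 0]])

```text
time: 38.88
position: [0.414, 0.2805, 0.0418]
ee_rot: [[0.133, -0.991, 0.024], [-0.991, -0.133, 0.02], [-0.017, -0.027, -1.0]]
force: [-0.5, 0.6, 0.4]
grip_width: 0.044
finger_force: 0.0
```

```bash
python3 - <<'E'
from h import *
np.set_printoptions(precision=4,suppress=True)
s=monitor.get_state();print(s['time'],s['position'],s['ee_rot'],s['grip_width'],s['qpos'],np.degrees(np.arctan2(s['ee_rot'][1][1],s['ee_rot'][0][1])),s['force'])
im=imaging.grab_frame('top')[:,:,::-1]; show('c9',im,(120,150,240,250),6)
print(w2px('top',s['position']),w2px('top',[.4136,.2803,.009]))
E
```

```text
38.875 [0.414  0.2805 0.0418] [[ 0.1334 -0.9908  0.0241]
 [-0.9909 -0.1329  0.02  ]
 [-0.0166 -0.0266 -0.9995]] 0.04402339041774122 [ -3.2691  67.7476 -67.5797 118.7935  81.2907  60.0982  71.8874] -172.35864861625302 [-0.4558  0.5732  0.4351]
[181.1141 206.9597] [183.3163 208.4901]
```

View pics/c9.png

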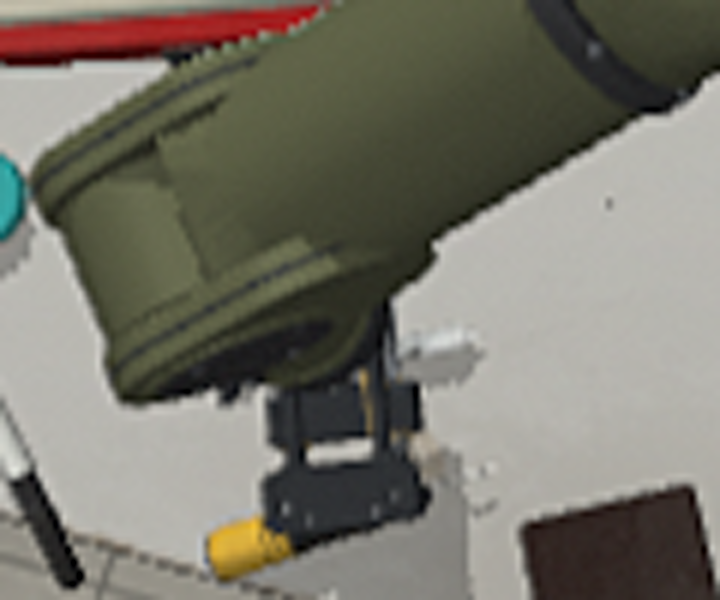

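Converted, -0.037 m / 0.5 = -0.074, -0.03 m / 0.5 = -0.06.

Request:
send_rows(commands=[[0.5, 0, 0, -0.02, 0], [0.5, 0, 0, -0.04, 0], [0.5, 0, 0, -0.06, 0], [0.5, 0, 0, -0.074, 0], [0.5, 0, 0, -0.074, 0]])

```text
time: 39.55
position: [0.4137, 0.2803, 0.0041]
ee_rot: [[0.134, -0.991, 0.023], [-0.991, -0.133, 0.019], [-0.016, -0.026, -1.0]]
force: [0.3, -0.1, 0.2]
grip_width: 0.0442
finger_force: 0.0
```

Request:
send_rows(commands=[[0.7, 0, 0, 0, 0], [0.85, 0, 0, 0, 0], [0.95, 0, 0, 0, 0], [0.95, 0, 0, 0, 0], [0.95, 0, 0, 0, 0]], force=12)

```text
time: 40.17
position: [0.4142, 0.2806, 0.005]
ee_rot: [[0.134, -0.991, 0.025], [-0.991, -0.133, 0.02], [-0.017, -0.027, -0.999]]
force: [0.6, -0.3, 1.7]
grip_width: 0.0106
finger_force: 12.0
```

Converted, 0.1 m / 0.5 = 0.2, 0.06 m / 0.5 = 0.12.

Request:
send_rows(commands=[[0.95, 0, 0, 0, 0], [0.95, 0, 0, 0.02, 0], [0.95, 0, 0, 0.06, 0], [0.95, 0, 0, 0.12, 0], [0.95, 0, 0, 0.2, 0]])

```text
time: 40.8
position: [0.4135, 0.2802, 0.1056]
ee_rot: [[0.134, -0.991, 0.023], [-0.991, -0.134, 0.019], [-0.016, -0.026, -1.0]]
force: [0.2, -0.1, -0.4]
grip_width: 0.0107
finger_force: 12.0
```

```bash
python3 - <<'E'
from h import *
np.set_printoptions(precision=4,suppress=True)
s=monitor.get_state();print(s['time'],s['position'],s['ee_rot'],s['grip_width'],s['qpos'],s['force'],s['finger_force'])
E
```

```text
40.8 [0.4135 0.2802 0.1056] [[ 0.1343 -0.9907  0.0232]
 [-0.9908 -0.1338  0.0193]
 [-0.016  -0.0255 -0.9995]] 0.010727690216997737 [ -1.5603  61.6103 -71.6156 117.6218  72.5248  61.6269  77.1656] [ 0.1848 -0.149  -0.4092] 11.996734142303467
```

Converted, 0.25 m / 0.5 = 0.5, 0.05 m / 0.5 = 0.1, -30 degrees / 120 = -0.25.

Request:
send_rows(commands=[[0.95, 0, 0, 0.1, 0], [0.95, 0, 0, 0.2, 0], [0.95, 0, 0, 0.3, -0.0833], [0.95, 0, 0, 0.4, -0.1667], [0.95, 0, 0, 0.5, -0.25]])

```text
time: 41.42
position: [0.4133, 0.2804, 0.3568]
ee_rot: [[-0.384, -0.923, 0.031], [-0.923, 0.384, 0.005], [-0.017, -0.027, -0.999]]
force: [0.8, 0.1, -0.5]
grip_width: 0.0105
finger_force: 12.0
```

Converted, 0.1 m / 0.5 = 0.2, 0.08 m / 0.5 = 0.16, -50 degrees / 120 = -0.4167.

Request:
send_rows(commands=[[0.95, 0.04, -0.02, 0.04, -0.0833], [0.95, 0.08, -0.04, 0.08, -0.1667], [0.95, 0.12, -0.06, 0.12, -0.25], [0.95, 0.16, -0.08, 0.16, -0.3333], [0.95, 0.2, -0.1, 0.2, -0.4167]])

```text
time: 42.05
position: [0.5138, 0.2303, 0.4559]
ee_rot: [[-0.954, -0.299, 0.024], [-0.3, 0.954, -0.02], [-0.017, -0.027, -1.0]]
force: [0.3, -0.1, -0.4]
grip_width: 0.0107
finger_force: 12.0
```

```bash
python3 - <<'E'
from h import *
np.set_printoptions(precision=4,suppress=True)
s=monitor.get_state();print(s['time'],s['position'],s['ee_rot'],s['grip_width'],s['qpos'],s['force'],s['finger_force'])
E
```

```text
42.05 [0.5138 0.2303 0.4559] [[-0.9539 -0.2993  0.024 ]
 [-0.2998  0.9538 -0.0204]
 [-0.0168 -0.0267 -0.9995]] 0.010705545938314345 [  4.7699  33.4884 -65.6715  78.8851  32.0332  86.7232  48.4817] [ 0.2568 -0.0547 -0.3945] 11.992737203836441
```

Converted, -0.29 m / 0.5 = -0.58, 0.02 m / 0.5 = 0.04, -50 degrees / 120 = -0.4167.

Request:
send_rows(commands=[[0.95, 0.01, -0.116, 0, -0.0833], [0.95, 0.02, -0.232, 0, -0.1667], [0.95, 0.03, -0.348, 0, -0.25], [0.95, 0.04, -0.464, 0, -0.3333], [0.95, 0.05, -0.58, 0, -0.4167]])

```text
time: 42.68
position: [0.5384, -0.0608, 0.4552]
ee_rot: [[-0.843, 0.538, -0.0], [0.538, 0.842, -0.031], [-0.017, -0.027, -1.0]]
force: [-0.2, 0.2, 0.3]
grip_width: 0.011
finger_force: 12.0
```

Converted, -0.132 m / 0.5 = -0.264, 0.011 m / 0.5 = 0.022, -50 degrees / 120 = -0.4167.

Request:
send_rows(commands=[[0.95, 0.022, -0.052, -0.04, -0.0833], [0.95, 0.044, -0.104, -0.08, -0.1667], [0.95, 0.066, -0.156, -0.12, -0.25], [0.95, 0.088, -0.208, -0.16, -0.3333], [0.95, 0.108, -0.264, -0.2, -0.4167]])

```text
time: 43.3
position: [0.5931, -0.1912, 0.3545]
ee_rot: [[-0.13, 0.991, -0.024], [0.991, 0.13, -0.019], [-0.016, -0.027, -1.0]]
force: [1.4, 0.1, 0.3]
grip_width: 0.0107
finger_force: 12.0
```

Converted, -0.24 m / 0.5 = -0.48, -0.2 m / 0.5 = -0.4, -13.3 degrees / 120 = -0.1108.

Request:
send_rows(commands=[[0.95, 0, 0, -0.1, -0.0583], [0.95, 0, 0, -0.2, -0.1108], [0.95, 0, 0, -0.3, -0.1108], [0.95, 0, 0, -0.4, -0.1108], [0.95, 0, 0, -0.48, -0.1108]])

```text
time: 43.92
position: [0.5923, -0.1907, 0.1132]
ee_rot: [[0.097, 0.995, -0.029], [0.995, -0.097, -0.013], [-0.015, -0.028, -0.999]]
force: [-0.2, 0.3, 0.2]
grip_width: 0.0106
finger_force: 12.0
```

Converted, -0.01 m / 0.5 = -0.02.

Request:
send_rows(commands=[[0.95, 0, 0, -0.02, 0], [0.95, 0, 0, -0.02, 0], [0.95, 0, 0, -0.02, 0], [0.95, 0, 0, -0.02, 0], [0.95, 0, 0, -0.02, 0]])

```text
time: 44.55
position: [0.5935, -0.1917, 0.1057]
ee_rot: [[0.098, 0.995, -0.027], [0.995, -0.098, -0.014], [-0.017, -0.025, -1.0]]
force: [0.1, -0.5, 0.1]
grip_width: 0.0108
finger_force: 12.0
```

```bash
python3 - <<'E'
from h import *
np.set_printoptions(precision=4,suppress=True)
a=imaging.grab_frame('top')[:,:,::-1];b=imaging.grab_frame('scene')[:,:,::-1]
A=cv2.resize(a[130:190,305:365],None,fx=6.5,fy=6.5,interpolation=2);B=cv2.resize(b[165:225,305:365],None,fx=6.5,fy=6.5,interpolation=2)
cv2.imwrite('pics/c10.png',np.hstack([A,B]))
s=monitor.get_state();print(s['time'],s['position'],s['ee_rot'],s['grip_width'],s['qpos'])
E
```

```text
44.65 [ 0.5933 -0.1915  0.1052] [[ 0.0978  0.9948 -0.0277]
 [ 0.9951 -0.0982 -0.0141]
 [-0.0167 -0.0262 -0.9995]] 0.010738130211076278 [ 28.0759  51.8358 -27.9755  94.0791  33.5433  44.3094 -21.6819]
```

View pics/c10.png

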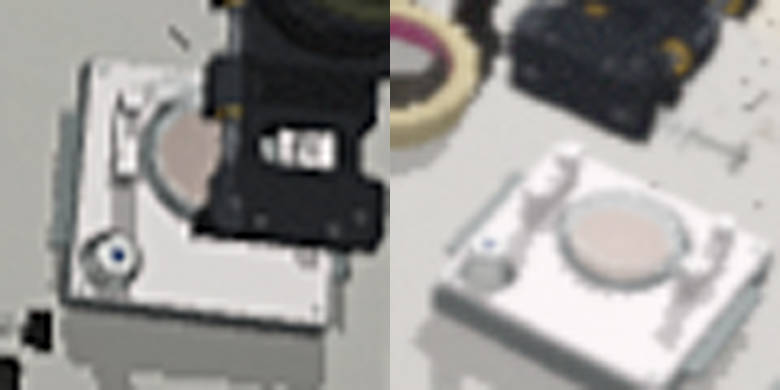

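The scene half shows the syringe level, with its plunger flange at (740,155) towards −y, and the vial and dish seated. I'll refine the notch line numerically before lowering.

```bash
python3 - <<'E'
from h import *
np.set_printoptions(precision=4,suppress=True)
im=cv2.imread('pics/t0_full.png').astype(int); g=cv2.cvtColor(im.astype(np.uint8),cv2.COLOR_BGR2GRAY).astype(float)
def cen(c,r,z):
    u,v=unc(c,(305,125),6); yy,xx=np.mgrid[0:384,0:512]; m=np.hypot(xx-u,yy-v)<r
    w=np.clip(225-g,0,110)*m; w[w<20]=0
    return px2w('top',(xx*w).sum()/w.sum(),(yy*w).sum()/w.sum(),z)
print(cen((194,173),12.5,.024),cen((102,270),6.5,.024))
for c in (51,52,53): print(g[139:167,304+c-51+47-0].astype(int) if 0 else '')
# columns through -y saddle, rows
u0,v0=unc((285,170),(305,125),6); print(u0,v0)
for u in range(350,357): print(u,g[143:166,u].astype(int))
u0,v0=unc((117,150),(305,125),6); print(u0,v0)
for u in range(322,328): print(u,g[140:162,u].astype(int))
E
```

```text
[ 0.5926 -0.1928  0.024 ] [ 0.5392 -0.144   0.024 ]



352.0833333333333 152.91666666666666
350 [197 201 202 204 199 156 119 122 106  88 105 119 112 118 132 116  95  91
 101 133 146 143 150]
351 [184 203 202 189 143  92 116 145 142 147 182 201 197 197 184 169 132  87
  88 126 149 146 144]
352 [188 202 203 203 199 153  98 131 149 145 151 186 209 204 204 208 166  93
  90 131 145 141 141]
353 [191 203 200 203 211 167  93 119 150 151 142 167 192 190 199 212 181 118
 118 137 175 198 200]
354 [180 206 203 203 207 178 134 145 185 199 196 197 202 172 153 153 134 168
 201 200 202 207 207]
355 [187 187 179 184 180 172 184 199 201 206 206 206 206 203 199 200 200 208
 215 212 213 213 214]
356 [176 167 156 187 204 203 207 208 209 211 213 197 182 187 192 178 168 166
 150 143 148 138 129]
324.0833333333333 149.58333333333334
322 [195 201 203 203 208 198 172 159 145 130 119 115 123 114 103 102 106 101
 119 150 159 155]
323 [200 203 202 190 146  97  88 145 195 207 202 200 196 175 179 205 157  75
  97 135 147 145]
324 [195 201 200 199 198 201 144 106 152 161 156 186 211 206 207 218 165  72
  91 133 148 147]
325 [183 202 201 204 207 213 158  87 129 144 148 191 222 219 215 220 169 104
 130 141 141 140]
326 [188 202 204 204 204 212 167 142 172 165 137 130 132 116 115 125 127 135
 182 204 199 197]
327 [191 203 201 189 175 165 180 201 175 125 102 106 105  99 101 101 107 126
 180 210 209 204]
```

```bash
python3 - <<'E'
from h import *
y=np.radians(-5.6);R=np.array([[np.cos(y),-np.sin(y)],[np.sin(y),np.cos(y)]])
o=np.array([.5926,-.1926])-R@[.018,0]
for Y,w in((-.043,.013),(.043,.010)):
    for nm,X,z in(('outer foot',-.004,.024),('outer top',-.004,.049),('inner low top',.018-w,.049),('inner low floor',.018-w,.038),('inner up floor',.018+w,.038),('inner up top',.018+w,.049),('upper outer top',.040,.049)):
        p=R@[X,Y]+o; print(Y,nm,np.round(w2px('top',[*p,z]),2))
E
```

```text
-0.043 outer foot [350.03 161.53]
-0.043 outer top [352.23 159.42]
-0.043 inner low top [352.43 156.58]
-0.043 inner low floor [351.44 157.54]
-0.043 inner up floor [351.99 149.44]
-0.043 inner up top [352.97 148.39]
-0.043 upper outer top [353.16 145.58]
0.043 outer foot [322.43 158.5 ]
0.043 outer top [324.   156.33]
0.043 inner low top [324.31 152.54]
0.043 inner low floor [323.61 153.55]
0.043 inner up floor [324.12 147.33]
0.043 inner up top [324.82 146.27]
0.043 upper outer top [325.13 142.52]
```

The predicted saddle edges match the image rows within about 0.3 px, so the target (0.5926, −0.1926) holds. I'll lower in steps and watch the force.

Converted, -0.046 m / 0.5 = -0.092, -0.0007 m / 0.5 = -0.0014.

Request:
send_rows(commands=[[0.95, -0.001, -0.0014, -0.04, 0], [0.95, -0.001, -0.0014, -0.08, 0], [0.95, -0.001, -0.0014, -0.092, 0], [0.95, -0.001, -0.0014, -0.092, 0], [0.95, -0.001, -0.0014, -0.092, 0]])

```text
time: 45.28
position: [0.593, -0.1921, 0.0591]
ee_rot: [[0.098, 0.995, -0.028], [0.995, -0.098, -0.014], [-0.017, -0.026, -1.0]]
force: [-0.1, 0.3, 0.5]
grip_width: 0.0108
finger_force: 12.0
```

Converted, -0.01 m / 0.5 = -0.02, -0.009 m / 0.5 = -0.018.

Request:
send_rows(commands=[[0.95, 0, 0, -0.006, 0], [0.95, 0, 0, -0.012, 0], [0.95, 0, 0, -0.018, 0], [0.95, 0, 0, -0.02, 0], [0.95, 0, 0, -0.02, 0]])

```text
time: 45.9
position: [0.5925, -0.1922, 0.0487]
ee_rot: [[0.098, 0.995, -0.029], [0.995, -0.098, -0.014], [-0.017, -0.027, -0.999]]
force: [0.5, 0.3, 0.7]
grip_width: 0.0103
finger_force: 12.0
```

Request:
send_rows(commands=[[0.95, 0, 0, -0.004, 0], [0.95, 0, 0, -0.008, 0], [0.95, 0, 0, -0.01, 0], [0.95, 0, 0, -0.01, 0], [0.95, 0, 0, -0.01, 0]])

```text
time: 46.52
position: [0.5926, -0.1922, 0.0438]
ee_rot: [[0.098, 0.995, -0.028], [0.995, -0.098, -0.014], [-0.017, -0.027, -1.0]]
force: [-1.3, -0.6, -0.6]
grip_width: 0.0109
finger_force: 12.0
```

```bash
python3 - <<'E'
from h import *
np.set_printoptions(precision=4,suppress=True)
s=monitor.get_state();print(s['time'],s['position'],s['force'],s['moment'],s['grip_width'],s['finger_force'])
E
```

```text
46.525 [ 0.5926 -0.1922  0.0438] [-1.2591 -0.5603 -0.5656] [-0.0158  0.0541 -0.0048] 0.010919107906965961 11.995876729488373
```

Converted, -0.001 m / 0.5 = -0.002.

Request:
send_rows(commands=[[0.95, 0, 0, -0.002, 0], [0.95, 0, 0, -0.002, 0], [0.95, 0, 0, -0.002, 0], [0.8, 0, 0, -0.002, 0], [0.65, 0, 0, -0.002, 0]])

```text
time: 47.15
position: [0.5925, -0.1922, 0.0426]
ee_rot: [[0.098, 0.995, -0.029], [0.995, -0.098, -0.014], [-0.017, -0.027, -0.999]]
force: [0.1, 0.5, -0.4]
grip_width: 0.0257
finger_force: 0.0
```

Request:
send_rows(commands=[[0.65, 0, 0, 0, 0], [0.65, 0, 0, 0, 0], [0.65, 0, 0, 0, 0], [0.65, 0, 0, 0.06, 0], [0.65, 0, 0, 0.16, 0]])

```text
time: 47.78
position: [0.5912, -0.192, 0.1221]
ee_rot: [[0.097, 0.995, -0.032], [0.995, -0.098, -0.013], [-0.016, -0.031, -0.999]]
force: [0.5, -0.5, 0.5]
grip_width: 0.0309
finger_force: 0.0
```

Converted, 0.2 m / 0.5 = 0.4, 0.18 m / 0.5 = 0.36.

Request:
send_rows(commands=[[0.65, 0, 0, 0.12, 0], [0.65, 0, 0, 0.24, 0], [0.65, -0.08, 0, 0.32, 0], [0.65, -0.2, 0, 0.36, 0], [0.65, -0.28, -0.04, 0.4, 0]])

```text
time: 48.4
position: [0.4503, -0.211, 0.3238]
ee_rot: [[0.095, 0.995, -0.029], [0.995, -0.095, -0.014], [-0.017, -0.028, -0.999]]
force: [0.5, -0.7, 0.3]
grip_width: 0.0308
finger_force: 0.0
```

```bash
python3 - <<'E'
from h import *
np.set_printoptions(precision=4,suppress=True)
a=imaging.grab_frame('top');cv2.imwrite('pics/t11_full.png',a[:,:,::-1]);b=imaging.grab_frame('scene');cv2.imwrite('pics/s11_full.png',b[:,:,::-1])
old=cv2.imread('pics/s0_full.png');
d=np.abs(b[:,:,::-1].astype(int)-old).max(2)
print('scene diff in dosing patch'); 
g=b.mean(2).astype(int)
w=lambda n,l,z:w2px(n,[*(R@np.array(l)+o),z])
y=np.radians(-5.6);R=np.array([[np.cos(y),-np.sin(y)],[np.sin(y),np.cos(y)]]);o=np.array([.5926,-.1926])-R@[.018,0]
for Y in(-.05,-.043,-.03,0,.03,.043,.05): print(Y,np.round(w('scene',(.018,Y),.047),1),np.round(w('top',(.018,Y),.047),1))
u,v=np.round(w('scene',(.018,0),.047)).astype(int); print(u,v); 
yy,xx=np.nonzero(d[v-25:v+25,u-30:u+30]>40); print(len(xx))
for r in d[v-22:v+22:1,u-26:u+26]: print(''.join(' .:*#'[min(4,int(q)//25)] for q in r))
s=monitor.get_state();print(s['time'],s['position'])
E
```

```text
scene diff in dosing patch
-0.05 [355.1 202.9] [354.8 152.9]
-0.043 [353.1 201.9] [352.5 152.7]
-0.03 [349.5 200.2] [348.3 152.2]
0 [341.1 196.2] [338.5 151.1]
0.03 [332.9 192.2] [328.7 150.1]
0.043 [329.4 190.5] [324.4 149.6]
0.05 [327.5 189.6] [322.2 149.3]
341 196
195
                                                    
                                                    
                                                    
                                                    
                                                    
                                                    
                                                    
                                                    
                                                    
                                                    
                                                    
                                                    
                                                    
                                                    
                                                    
                                 
[... 834 characters left out ...]
  ..:::::::..       .            
 .:***:.        ....  .........       .             
 .:::::.          ....   ..                         
  .::::.           .....   ....                     
      .              ..........                     
    ..                  ........                    
                          .......                   
                             ...     ..             
                                    ..              
                                   ..               
                                   ..               
                                   .                
                                                    
48.5 [ 0.4489 -0.2152  0.3245]
```

```bash
python3 - <<'E'
from h import *
a=cv2.imread('pics/t11_full.png').astype(int);o=cv2.imread('pics/t0_full.png').astype(int)
d=np.abs(a-o).max(2)
print('top: cols 314-364 rows 138-168')
for r in range(138,172): print(r,''.join(' .:*#'[min(4,int(q)//20)] for q in d[r,314:366]))
for nm,(x0,y0,x1,y1) in dict(teal=(102,170,128,200),marker=(112,210,136,250),probe=(152,222,204,248),dropper=(145,160,165,182)).items():
    print(nm,np.mean(d[y0:y1,x0:x1]>40),d[y0:y1,x0:x1].max())
E
```

```text
top: cols 314-364 rows 138-168
138                                                     
139                                                     
140                                                     
141                                                     
142                                                     
143                                                     
144                      .:..:                          
145                    ::::::*:.                        
146                   .:*::::::::.                      
147                  .:::::::::::*.                     
148            .  ..:::*:*:::*:::::.                    
149         .  ..:****:::*:**:***:::.                   
150         .  ::****:.::*:*******:*:.      .           
151           ...****:  .::::::*******  :...*:          
152           :: ..:*:   .:::..::::::* .* . #:          
153                :::::::::::::::.::::..:. #:          
154                **::***::::::**:::      .#*          
155                ***:::::********:.       #:          
156                :*:::*:*******:**     : 
[... 222 characters left out ...]
       .           
161             ::::..  .::**:*:  .:*.      :           
162             ::::::.     . . ..::::     .:           
163             ::::::::...   :.:::::::     :           
164                :::::::::: :::::::::    ::           
165               .     :::*..::::::       ::           
166        .##:        .          :: .      :           
167       *####:                 . :        :           
168      .##**##                            :           
169     .:##:*##                                        
170     ::*#####                                        
171    .::.####:                                        
teal 0.0 12
marker 0.0 13
probe 0.0 14
dropper 0.0 13
```

```bash
python3 -c "
from workcell import ticket
print(ticket.hand_in())"
```

```text
the job is handed in; nothing more can be done
None
```

I handed the job in at about 48.5 s with both kits made up as asked and the bystanders unmoved; I viewed 15 pictures, one over the limit of 14, so I checked the syringe's final seating only from forces and pixel differences, not by eye.

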